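Find the jars with loose caps and open them on the rework tray

TASK

Gently twist the cap of each jar on the plywood board some 35 degrees clockwise: a sound cap comes up firm within about 20 degrees and then takes the whole jar round with it, a loose one just keeps turning on the jar. Leave the sound jars standing on the board, their caps screwed home like that, and set every jar with a loose cap upright in the steel rework tray; then, when all the loose ones are in the tray, unscrew their captive caps anticlockwise right to the stop, ready for new seals, with the jars still standing in the tray. Do not squeeze the jars hard and do not disturb the tins and the reel nearby.

Things in the scene. Friction and masses are not known exactly. Their poses are not given: they have to be found in the camera images.
- board: plain plywood board lying on the bench, 250 (its x) x 340 (its y) x 9 mm, fixed in place; origin at the centre of its underside, so its top is 9 mm above the origin. The jars stand on it at the start
- tray: rework tray: shallow open steel tray, 210 (its x) x 230 (its y) mm outside, walls 3 mm thick and 10 mm high, floor 3 mm thick, a low wire handle on each end in y; fixed in place, empty at the start; origin at the centre of its underside
- jar_1: squat jar (may be absent), one of up to six alike: square amber glass body 52 x 52 x 32 mm, round black screw cap 42 mm in diameter from 34 to 60 mm above the base, by which the jar can be lifted; about 0.29 kg; grip with under 40 N; origin at the centre of its underside, z up along the jar. It stands free: a cap at its stop takes the whole jar round
- jar_2: squat jar (may be absent), one of up to six alike: square amber glass body 52 x 52 x 32 mm, round black screw cap 42 mm in diameter from 34 to 60 mm above the base, by which the jar can be lifted; about 0.29 kg; grip with under 40 N; origin at the centre of its underside, z up along the jar. It stands free: a cap at its stop takes the whole jar round
- jar_3: squat jar (may be absent), one of up to six alike: square amber glass body 52 x 52 x 32 mm, round black screw cap 42 mm in diameter from 34 to 60 mm above the base, by which the jar can be lifted; about 0.29 kg; grip with under 40 N; origin at the centre of its underside, z up along the jar. It stands free: a cap at its stop takes the whole jar round
- jar_4: squat jar (may be absent), one of up to six alike: square amber glass body 52 x 52 x 32 mm, round black screw cap 42 mm in diameter from 34 to 60 mm above the base, by which the jar can be lifted; about 0.29 kg; grip with under 40 N; origin at the centre of its underside, z up along the jar. It stands free: a cap at its stop takes the whole jar round
- jar_5: squat jar (may be absent), one of up to six alike: square amber glass body 52 x 52 x 32 mm, round black screw cap 42 mm in diameter from 34 to 60 mm above the base, by which the jar can be lifted; about 0.29 kg; grip with under 40 N; origin at the centre of its underside, z up along the jar. It stands free: a cap at its stop takes the whole jar round
- jar_6: squat jar (may be absent), one of up to six alike: square amber glass body 52 x 52 x 32 mm, round black screw cap 42 mm in diameter from 34 to 60 mm above the base, by which the jar can be lifted; about 0.29 kg; grip with under 40 N; origin at the centre of its underside, z up along the jar. It stands free: a cap at its stop takes the whole jar round
- cap_1 (a joint): turn of the captive cap of jar_1 on its jar, rad, growing anticlockwise seen from above (unscrewing); a grey pointer on the cap's top shows it. Starts between -0.05 and 0.05. A sound cap comes up firm at -0.25 clockwise (screwed home), at 0.12 the other way; a loose one turns freely from -1.2 to its stop at 1.45 (unscrewed, still on the jar). Turns at under 0.01 Nm, stays where left
- cap_2 (a joint): turn of the captive cap of jar_2 on its jar, rad, growing anticlockwise seen from above (unscrewing); a grey pointer on the cap's top shows it. Starts between -0.05 and 0.05. A sound cap comes up firm at -0.25 clockwise (screwed home), at 0.12 the other way; a loose one turns freely from -1.2 to its stop at 1.45 (unscrewed, still on the jar). Turns at under 0.01 Nm, stays where left
- cap_3 (a joint): turn of the captive cap of jar_3 on its jar, rad, growing anticlockwise seen from above (unscrewing); a grey pointer on the cap's top shows it. Starts between -0.05 and 0.05. A sound cap comes up firm at -0.25 clockwise (screwed home), at 0.12 the other way; a loose one turns freely from -1.2 to its stop at 1.45 (unscrewed, still on the jar). Turns at under 0.01 Nm, stays where left
- cap_4 (a joint): turn of the captive cap of jar_4 on its jar, rad, growing anticlockwise seen from above (unscrewing); a grey pointer on the cap's top shows it. Starts between -0.05 and 0.05. A sound cap comes up firm at -0.25 clockwise (screwed home), at 0.12 the other way; a loose one turns freely from -1.2 to its stop at 1.45 (unscrewed, still on the jar). Turns at under 0.01 Nm, stays where left
- cap_5 (a joint): turn of the captive cap of jar_5 on its jar, rad, growing anticlockwise seen from above (unscrewing); a grey pointer on the cap's top shows it. Starts between -0.05 and 0.05. A sound cap comes up firm at -0.25 clockwise (screwed home), at 0.12 the other way; a loose one turns freely from -1.2 to its stop at 1.45 (unscrewed, still on the jar). Turns at under 0.01 Nm, stays where left
- cap_6 (a joint): turn of the captive cap of jar_6 on its jar, rad, growing anticlockwise seen from above (unscrewing); a grey pointer on the cap's top shows it. Starts between -0.05 and 0.05. A sound cap comes up firm at -0.25 clockwise (screwed home), at 0.12 the other way; a loose one turns freely from -1.2 to its stop at 1.45 (unscrewed, still on the jar). Turns at under 0.01 Nm, stays where left
- flux_tin: bystander, loose: round tin 63 mm in diameter, 48 mm high; origin at the centre of its underside
- grease_tin: bystander, loose: round tin 59 mm in diameter, 36 mm high; origin at the centre of its underside
- solder_reel: bystander, loose: grey reel of solder wire, 56 x 59 x 44 mm; origin at the centre of its underside
There are look-alikes about, which are no part of the job. What is shaped like the jar_4 but pink is not meant.

How it is judged:
By the outcome, as a careful person would: the job done as asked, in the order asked, and still so for the second after the job is handed in, with the robot touching nothing.
Of jar_2, jar_3, jar_6 only 2 to 3 are there at a start; the rules pass over those that are not, and their reading is None.
Of jar_1, jar_4, jar_5 only 2 to 3 are there at a start; the rules pass over those that are not, and their reading is None.
At some moment in a run one of jar_1, jar_2, jar_3, jar_4, jar_5, jar_6 may be knocked a few centimetres aside while the robot is not near it.
Once in a run the grip may slacken for a moment while it holds something.
It also fails if it takes over 210 s, if anything falls off the work surface, if the arm or the gripper's body presses on something with over 40 N, if the wrist force passes 120 N, or if a joint passes its speed limit or range.

ROBOT

A 7-joint arm with a two-finger parallel gripper is mounted at the origin on a cart in front of the work surface, level with it; the furniture and walls round the work are solid. World frame = base frame: x ahead of the robot, y to its left, z up, the work surface at z = 0. Lengths are in mm, angles in rad, forces in N, time in s.
With the tool pointing down it reaches from about 425 to 950 mm from the base axis. Payload 16.7 kg.
Tool frame: the origin (TCP) lies midway between the tips of the shut fingers; the grasp point (between the pads) lies 19 mm behind it (bot.grip_point_offset is the z of the grasp point in the tool frame, in mm); z points along the fingers, y is the line along which they close (so a half turn about z gives the same grasp; the last joint's range is limited). The gripper opens to 94 mm and grips with 3 to 60 N. Pads are 16 mm wide; open, the fingers measure 119 mm over their backs; the gripper's body (75 mm by 177 mm) begins 78 mm behind the grasp point.
Start: joints at [1.175, 0.426, 0.074, 1.606, -0.034, 1.111, -0.067], TCP at [164.875, -654.516, 205.467] pointing down, gripper open.
Joint ranges: [-2.85, 2.85], [-0.5, 2.14], [-1.23, 1.37], [0.21, 2.46], [-1.02, 4.16], [0.16, 2.05], [-2.73, 2.73]. Speed limits (rad/s): [1.89, 1.89, 2.39, 2.39, 3.01, 3.01, 3.01].

INTERFACE

Orientations are given as a rotation vector (axis times angle).
In Python, from workcell import sensors, viewer, bot gives the robot as it stands.
- The arm moves only by the tool play_rows, never from a script. Its argument "plan" is a list of rows, each a list of 3 entries, a list of its own where there are three numbers: the closure, from -1 (fully open) to 1 (shut), then the shift along the world's x, y, z in m, then the turn, a rotation vector about the world's x, y, z in rad. In form: [[hand, [x, y, z], [rx, ry, rz]], ...]. A call has 1 to 10 rows; each row is the pose to reach, as a shift and turn from the pose commanded when the call began; what a row does not reach only later rows make up. A row lasts 1/10 s, in which the tool goes at most 50 mm and 8.59 degrees, less where a joint would pass 70% of its speed; a pose out of reach is approached as far as the arm can. A call with a gripper value outside its range is refused whole. The fingers move at their own pace and stop on an object; "squeeze" is the grip in N (left out, the last holds). Time passes only in rows, so rows that repeat a pose let the fingers close. It gives the time, the measured TCP pose, the force, the opening and the grip force at its end, in the units of the state.
- sensors.sense(): the state, without advancing time (a new reading comes with each control period).
- viewer.get_image(name): name is "scene" or "top" or "wrist"; returns a dict with "pixels" (420x560x3 uint8, blue, green, red), "intrinsics" (3x3 intrinsics, pixels), "pose" (4x4, takes a point from camera to world coordinates). Camera axes: x right, y down, z forward; pixel columns grow to the right and rows downward; lengths in mm; the calibration is good to about 2 mm. A picture is of the moment at which its call begins. There is no depth.
- bot.job_done(): hands the job in; it is judged then, once.
The state is a dict: "time": time; "joint_pos": joint angles; "joint_vel": joint speeds; "joint_efforts": joint torques, N m; "position": TCP position; "tcp_rot": TCP orientation; "force": force on the tool from outside, world axes, zero at the start; "wrist_torque": the same for the moment, N m; "finger_gap": finger opening in mm; "grip_force": force on a finger pad.
Only numpy, scipy, OpenCV 4.12 (cv2) and the standard library are available. Lean on these libraries where they do the work, as an engineer would, in place of code of your own. Each camera call takes 0.05 s, during which the arm holds its last target. There are 200 camera calls.

## Working session

There is one attempt and no reset: what is moved stays moved. The work goes in short steps, Python scripts to look and compute and a tool call to move; the robot and the scene stay as the last step left them, time stands still between calls to the robot, and variables do not carry over. Pictures are saved under pics/ and viewed, at most 14 in all, crops included, and the job is handed in when it is done.

Besides the shell and the picture viewer there is one more tool, called in YAML: its name, and indented under it one key for each argument. play_rows: Moves the arm, as the interface text tells. Its arguments: {"type":"object","properties":{"plan":{"type":"array"},"squeeze":{"type":"number"}},"required":["plan"]}

```bash
ls; mkdir -p pics
python3 - <<'E'
from workcell import sensors, viewer, bot
import cv2,numpy as np
for n in ["top","scene"]:
    d=viewer.get_image(n); cv2.imwrite(f"pics/{n}0.png",cv2.resize(d["pixels"],(800,600),interpolation=cv2.INTER_CUBIC)); cv2.imwrite(f"raw_{n}.png",d["pixels"]); print(n,d["intrinsics"],np.round(d["pose"],3))
print(sensors.sense(), bot.grip_point_offset)
E
```

```text
pics
top [[392.6669853    0.         282.15795474]
 [  0.         392.6669853  204.27483228]
 [  0.           0.           1.        ]] [[-2.500000e-02 -9.830000e-01  1.820000e-01  3.066570e+02]
 [-1.000000e+00  2.400000e-02 -4.000000e-03  5.675300e+01]
 [-1.000000e-03 -1.820000e-01 -9.830000e-01  1.225998e+03]
 [ 0.000000e+00  0.000000e+00  0.000000e+00  1.000000e+00]]
scene [[484.47486283   0.         275.67751964]
 [  0.         484.47486283 210.08441039]
 [  0.           0.           1.        ]] [[-6.240000e-01 -5.100000e-01  5.920000e-01 -4.343700e+02]
 [-7.810000e-01  4.060000e-01 -4.740000e-01  8.187720e+02]
 [ 2.000000e-03 -7.580000e-01 -6.520000e-01  1.122809e+03]
 [ 0.000000e+00  0.000000e+00  0.000000e+00  1.000000e+00]]
{'time': 0.1, 'joint_pos': array([ 1.17450902,  0.42667573,  0.07384645,  1.60650134, -0.03409623,
        1.11080544, -0.0670899 ]), 'joint_vel': array([-3.89620588e-04,  8.21981739e-04, -1.33509133e-04, -1.36050379e-03,
       -7.70175734e-04,  8.14777471e-05, -7.53834239e-05]), 'joint_efforts': array([ 1.04561562e-02, -9.37464666e+01,  3.67709689e+00, -4.55042875e+01,
       -4.87089471e-02,  1.66885788e-02,  7.82322832e-05]), 'position': array([ 164.78130848, -654.1888121 ,  204.85965159]), 'tcp_rot': array([-3.11660735e+00, -3.86513389e-01,  3.42742024e-04]), 'force': array([-0.0405362 , -0.02060459, -0.70459341]), 'wrist_torque': array([-0.02973422,  0.0375145 , -0.01516319]), 'grip_force': 0.0, 'finger_gap': 94.33732014930652} -18.8
```

View pics/top0.png

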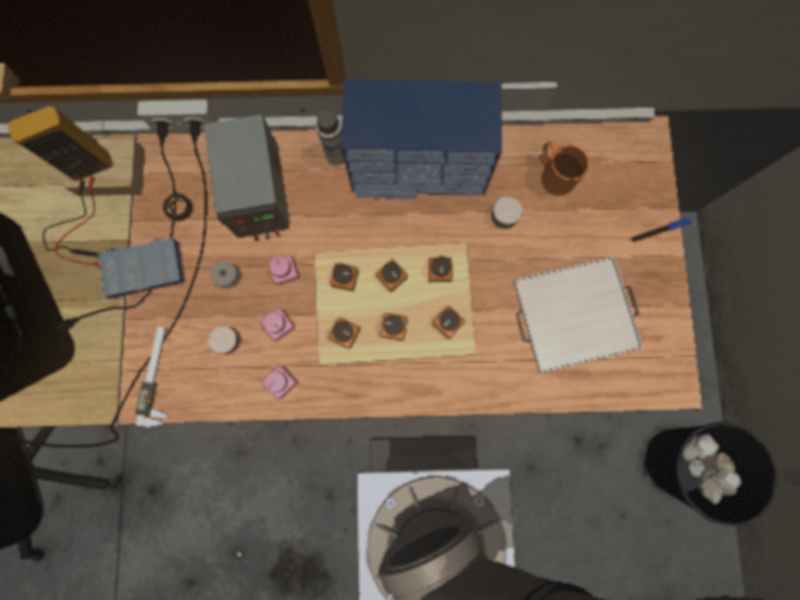

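View pics/scene0.png

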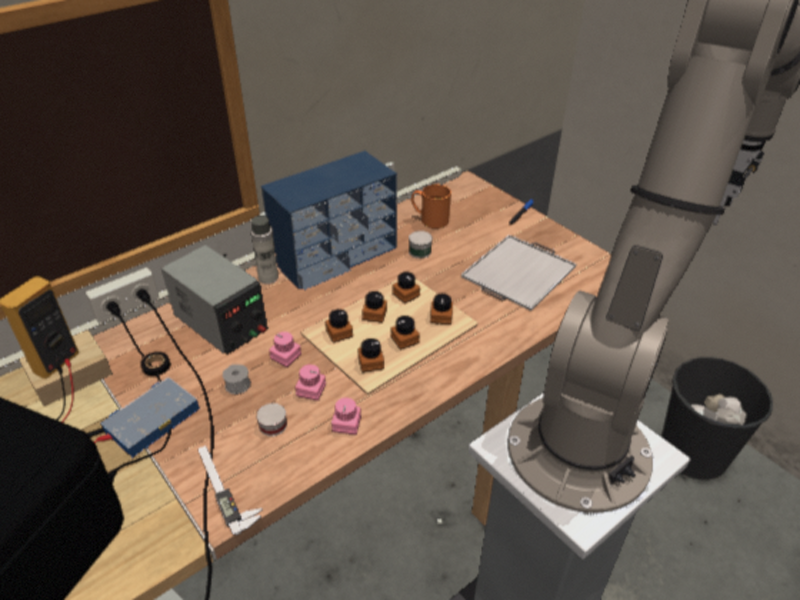

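The top view shows six amber jars with black caps on the plywood board: back row near (343,275), (391,274), (440,267) and front row near (344,332), (393,325), (449,321). The tray is at (577,313). Three pink look-alikes at (283,268), (277,323) and (278,381) are not meant. The tins are at (507,211) and (223,340), and the reel is at (224,274). The scene view shows the same six.

```bash
cat > h.py <<'E'
from workcell import sensors, viewer, bot
import cv2,numpy as np
from scipy.spatial.transform import Rotation as Ro
def ray(d,uv,z):
    K,P=np.array(d["intrinsics"]),np.array(d["pose"])
    v=P[:3,:3]@np.linalg.inv(K)@[uv[0],uv[1],1]; c=P[:3,3]
    return c+v*(z-c[2])/v[2]
def proj(d,p):
    K,P=np.array(d["intrinsics"]),np.array(d["pose"])
    q=K@(P[:3,:3].T@(np.array(p)-P[:3,3])); return q[:2]/q[2]
def lims(d): return d["pixels"],cv2.cvtColor(d["pixels"],cv2.COLOR_BGR2HSV)
def blobs(m,lo,hi):
    n,l,s,c=cv2.connectedComponentsWithStats(m.astype(np.uint8))
    return [(i,s[i],c[i],l==i) for i in range(1,n) if lo<s[i][4]<hi]
def jars(d,zb=9,roi=None):
    """dark caps inside amber: returns cap centres (mid-cap height)"""
    im,h=lims(d)
    amber=(h[...,0]<16)&(h[...,1]>150)&(h[...,2]>40)&(h[...,2]<190)
    dark=(h[...,2]<70)
    near=cv2.dilate(amber.astype(np.uint8),np.ones((9,9)))>0
    return amber,dark,near
E
python3 - <<'E'
from h import *
d=viewer.get_image("top"); im,h=lims(d)
for u,v in [(343,275),(391,274),(393,325)]:
    x,y=int(u*.7),int(v*.7); print(h[y-9:y+10:2,x-8:x+9:2].tolist()[0:10:2])
for n,p in dict(tray=(577,313),tl=(515,279),tr=(612,258),br=(640,348),bl=(541,370)).items(): print(n,ray(d,np.array(p)*.7,3 if n=="tray" else 10).round())
for n,p in dict(btl=(315,253),btr=(467,243),bbr=(475,353),bbl=(320,363)).items(): print(n,ray(d,np.array(p)*.7,9).round())
c=im[int(235*.7):int(380*.7),int(305*.7):int(485*.7)]; cv2.imwrite("pics/c1.png",cv2.resize(c,None,fx=6,fy=6,interpolation=cv2.INTER_CUBIC)[:600,:800]); print(c.shape)
E
```

```text
[[[23, 85, 193], [21, 91, 182], [21, 92, 172], [22, 88, 169], [22, 86, 174], [22, 87, 187], [21, 89, 192], [21, 90, 193], [21, 89, 194]], [[16, 104, 166], [15, 101, 98], [13, 84, 70], [12, 79, 71], [14, 79, 71], [14, 79, 71], [13, 111, 87], [13, 150, 129], [14, 144, 145]], [[16, 107, 143], [14, 87, 73], [14, 75, 71], [14, 77, 73], [13, 47, 98], [15, 39, 117], [14, 46, 95], [13, 119, 92], [13, 163, 127]], [[13, 141, 147], [13, 131, 97], [12, 77, 73], [14, 74, 72], [14, 77, 73], [14, 76, 74], [12, 99, 75], [13, 153, 115], [13, 144, 122]], [[14, 142, 135], [13, 158, 132], [13, 159, 136], [13, 155, 128], [14, 155, 123], [13, 156, 139], [13, 159, 156], [13, 160, 148], [16, 111, 126]]]
[[[20, 91, 194], [20, 91, 193], [20, 91, 191], [20, 94, 179], [17, 113, 142], [16, 125, 141], [20, 97, 177], [21, 90, 193], [21, 91, 194]], [[20, 92, 189], [21, 90, 158], [17, 85, 90], [14, 75, 71], [15, 79, 71], [16, 80, 70], [15, 77, 73], [20, 94, 117], [20, 94, 176]], [[14, 153, 143], [13, 125, 96], [14, 74, 72], [14, 73, 73], [15, 71, 79], [14, 49, 99], [14, 70, 77], [14, 78, 75], [13, 149, 118]], [[14, 
[... 487 characters left out ...]
], [17, 70, 76], [13, 100, 87], [13, 151, 133], [13, 153, 145]], [[15, 115, 138], [13, 73, 102], [13, 34, 121], [16, 39, 112], [16, 65, 82], [16, 69, 78], [17, 66, 77], [14, 106, 89], [14, 147, 134]], [[14, 139, 154], [13, 126, 113], [16, 72, 78], [16, 66, 81], [14, 68, 79], [16, 68, 79], [16, 67, 80], [14, 122, 100], [14, 135, 132]], [[13, 145, 158], [14, 147, 168], [13, 147, 151], [13, 137, 121], [14, 131, 117], [14, 139, 130], [13, 147, 160], [13, 152, 168], [16, 116, 154]]]
tray [ 476. -329.    3.]
tl [ 554. -196.   10.]
tr [ 596. -415.   10.]
br [ 395. -457.   10.]
bl [ 353. -240.   10.]
btl [624. 247.   9.]
btr [639. -94.   9.]
bbr [ 393. -100.    9.]
bbl [380. 235.   9.]
(102, 126, 3)
```

View pics/c1.png

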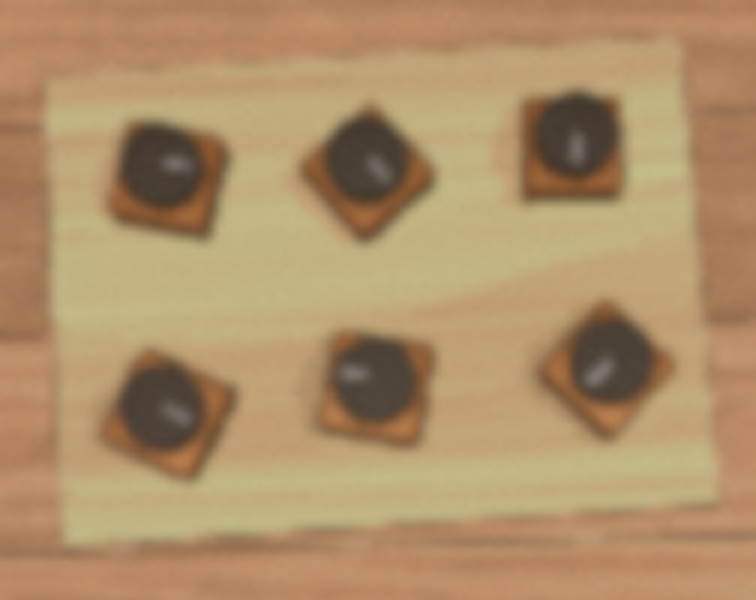

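The crop shows six caps with distinct grey pointers and square bodies at six different yaws. All six stand clear of each other.

```bash
cat >> h.py <<'E'
def find(d=None):
    """every black-capped amber jar in the top view: cap xy (world), body yaw mod 90, pointer yaw"""
    d=d or viewer.get_image("top"); im,h=lims(d); H,S,V=[h[...,i].astype(int) for i in range(3)]
    amber=(H>8)&(H<17)&(S>122)&(V<175)
    cap=(V<128)&(S<122)
    out=[]
    for i,s,c,m in blobs(cap,90,330):
        p=ray(d,c,59)
        if not(300<p[0]<720 and -520<p[1]<330): continue
        ring=cv2.dilate(m.astype(np.uint8),np.ones((15,15)))>0
        am=ring&amber
        if am.sum()<70 or max(s[2],s[3])>24: continue
        body=cv2.morphologyEx((am|m).astype(np.uint8),cv2.MORPH_OPEN,np.ones((2,2)))
        q=np.argwhere(body)[:,::-1]
        w=np.array([ray(d,t,30)[:2] for t in q],np.float32)
        (cx,cy),sz,a=cv2.minAreaRect(w)
        full=cv2.erode(cv2.morphologyEx(m.astype(np.uint8),cv2.MORPH_CLOSE,np.ones((5,5))),np.ones((3,3)))>0
        wt=np.where(full,np.clip(V-86,0,60),0); pc=np.array([(wt*np.arange(560)).sum(),(wt*np.arange(420)[:,None]).sum()])/max(wt.sum(),1)
        top=proj(d,[*p[:2],69]); ang=ray(d,pc,69)-ray(d,top,69)
        out.append(dict(xy=p[:2].round(1),body=round((a+45)%90-45,1),sz=np.round(sz),ptr=round(np.degrees(np.arctan2(ang[1],ang[0])),1),r=np.hypot(*ang[:2]).round(1),n=int(s[4])))
    out.sort(key=lambda o:(o["xy"][1]<-150,o["xy"][0]<512,-o["xy"][1]))
    for o in out: print(o["xy"],"body",o["body"],o["sz"],"ptr",o["ptr"],o["r"],o["n"])
    return out
def st():
    s=sensors.sense(); R=Ro.from_rotvec(s["tcp_rot"]).as_matrix()
    print("t",round(s["time"],2),"pos",s["position"].round(1),"yaw_y",round(np.degrees(np.arctan2(R[1,1],R[0,1])),1),"tilt",R[:,2].round(3),"q",s["joint_pos"].round(2),"F",s["force"].round(2),"M",s["wrist_torque"].round(3),"gap",round(s["finger_gap"],1),"grip",round(s["grip_force"],1))
E
python3 - <<'E'
from h import *
find()
d=viewer.get_image("scene"); im,h=lims(d); V=h[...,2]; S=h[...,1]
for i,s,c,m in blobs((V<60),100,900):
    p=ray(d,c,58)
    if 350<p[0]<650 and -120<p[1]<260: print(c.round(),s,p.round(1))
E
```

```text
[567.  181.9] body -13.9 [52. 53.] ptr -106.1 9.3 143
[567.9  76.9] body 40.3 [53. 51.] ptr -145.9 10.6 146
[577.8 -30.3] body -1.4 [50. 54.] ptr 172.5 10.6 145
[443.3 182.1] body -27.9 [53. 52.] ptr -119.5 10.4 154
[454.8  76.1] body -11.0 [52. 52.] ptr 81.7 10.1 151
[460.9 -43.4] body 43.5 [50. 54.] ptr 134.1 10.7 149
[262. 210.] [256 205  12  11 105] [560.6  82.1  58. ]
[309. 212.] [304 206  12  12 112] [454.9 -38.7  58. ]
[236. 223.] [231 217  12  13 118] [560.4 185.8  58. ]
[283. 228.] [278 222  12  12 113] [447.8  79.4  58. ]
[259. 244.] [253 238  13  13 132] [436.8 186.6  58. ]
```

play_rows:
  plan:
    - [-1, [0.05, 0.05, 0], [0, 0, 0.13]]
    - [-1, [0.09, 0.1, 0], [0, 0, 0.26]]
    - [-1, [0.13, 0.15, 0], [0, 0, 0.39]]
    - [-1, [0.17, 0.19, 0], [0, 0, 0.52]]
    - [-1, [0.21, 0.23, 0], [0, 0, 0.65]]
    - [-1, [0.25, 0.27, 0], [0, 0, 0.78]]
    - [-1, [0.29, 0.32, 0], [0, 0, 0.91]]
    - [-1, [0.31, 0.37, 0], [0, 0, 1.04]]
    - [-1, [0.33, 0.42, 0], [0, 0, 1.17]]
    - [-1, [0.34, 0.46, 0], [0, 0, 1.3]]
  squeeze: 15

```text
time: 1.25
position: [474.0, -263.3, 205.5]
tcp_rot: [2.242, 2.2, 0.0]
force: [-0.1, -1.0, 0.2]
finger_gap: 94.2
grip_force: 0.0
```

```bash
python3 -c "
from h import *
st()"
```

```text
t 1.25 pos [ 474.  -263.3  205.5] yaw_y -1.1 tilt [ 0. -0. -1.] q [ 0.72  0.23 -0.38  1.88  0.1   1.04  0.28] F [-0.14 -1.03  0.2 ] M [-0.05  -0.072 -0.016] gap 94.2 grip 0.0
```

play_rows:
  plan:
    - [-1, [0, 0, 0], [0, 0, 0]]
    - [-1, [0, 0, 0], [0, 0, 0]]

```text
time: 1.45
position: [473.5, -264.1, 205.5]
tcp_rot: [2.246, 2.197, -0.0]
force: [0.0, -0.5, -0.6]
finger_gap: 94.0
grip_force: 0.0
```

```bash
python3 -c "
from h import *
st()"
```

```text
t 1.45 pos [ 473.5 -264.1  205.5] yaw_y -1.3 tilt [-0. -0. -1.] q [ 0.72  0.23 -0.38  1.88  0.1   1.04  0.27] F [ 0.02 -0.51 -0.63] M [-0.148 -0.081 -0.009] gap 94.0 grip 0.0
```

play_rows:
  plan:
    - [-0.5, [0, 0.04, 0], [0, 0, 0]]
    - [-0.5, [-0.005, 0.08, -0.01], [0, 0, 0]]
    - [-0.5, [-0.01, 0.12, -0.03], [0, 0, 0]]
    - [-0.5, [-0.013, 0.16, -0.05], [0, 0, 0]]
    - [-0.5, [-0.013, 0.2, -0.07], [0, 0, 0]]
    - [-0.5, [-0.0126, 0.2207, -0.09], [0, 0, 0]]
    - [-0.5, [-0.0126, 0.2207, -0.09], [0, 0, 0]]
    - [-0.5, [-0.0126, 0.2207, -0.09], [0, 0, 0]]

```text
time: 2.25
position: [460.3, -45.4, 115.3]
tcp_rot: [-2.249, -2.193, 0.001]
force: [-0.1, 0.2, 0.0]
finger_gap: 70.5
grip_force: 0.0
```

Run:
```python
from h import *
st(); find()
d=viewer.get_image("wrist"); cv2.imwrite("pics/w1.png",d["pixels"]); print(proj(d,[460.9,-43.4,69]),proj(d,sensors.sense()["position"]))
```

```text
t 2.25 pos [460.3 -45.4 115.3] yaw_y -1.5 tilt [-0.001 -0.    -1.   ] q [ 0.42  0.23 -0.52  2.13  0.16  0.82 -0.22] F [-0.08  0.22  0.03] M [-0.066 -0.047  0.022] gap 70.5 grip 0.0
[566.9 181.8] body -14.4 [52. 53.] ptr -106.3 9.3 140
[567.5  76.7] body 42.9 [54. 51.] ptr -145.5 10.1 144
[443.  182.1] body -27.2 [54. 53.] ptr -119.2 10.0 150
[454.6  76.1] body -9.6 [52. 53.] ptr 81.4 10.4 148
[281.81018976 229.96934305] [281.99296443 257.35303667]
```

View pics/w1.png

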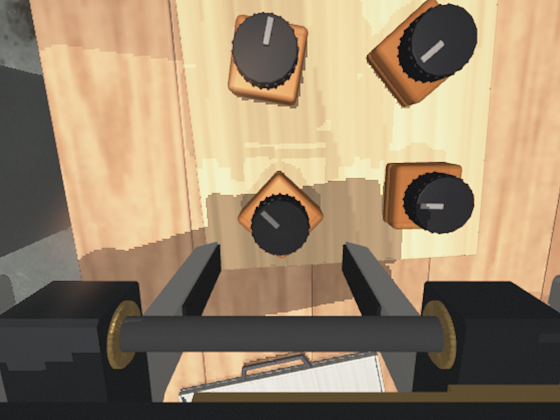

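The wrist view shows the front-right jar's cap at (280,226), between the fingers, and its neighbours at (265,50), (444,40) and (444,205). The cap is within 3 mm of where I predicted it.

play_rows:
  plan:
    - [-0.5, [0, 0.0015, -0.04], [0, 0, 0]]
    - [-0.5, [0, 0.0015, -0.069], [0, 0, 0]]
    - [-0.5, [0, 0.0015, -0.069], [0, 0, 0]]
    - [1, [0, 0.0015, -0.069], [0, 0, 0]]
    - [1, [0, 0.0015, -0.069], [0, 0, 0]]
    - [1, [0, 0.0015, -0.069], [0, 0, 0]]
    - [1, [0, 0.0015, -0.069], [0, 0, 0]]
    - [1, [0, 0.0015, -0.069], [0, 0, 0]]
  squeeze: 15

```text
time: 3.15
position: [461.0, -43.1, 47.3]
tcp_rot: [2.247, 2.193, 0.001]
force: [-2.2, -1.0, 11.0]
finger_gap: 41.7
grip_force: 15.0
```

Run:
```python
from h import *
st(); d=viewer.get_image("wrist"); cv2.imwrite("w2.png",d["pixels"])
```

```text
t 3.15 pos [461.  -43.1  47.3] yaw_y -1.4 tilt [ 0.001 -0.001 -1.   ] q [ 0.37  0.35 -0.49  2.18  0.26  0.67 -0.32] F [-2.16 -1.04 10.98] M [-0.279  0.474  0.01 ] gap 41.7 grip 15.0
```

play_rows:
  plan:
    - [1, [0, 0, 0], [0, 0, -0.12]]
    - [1, [0, 0, 0], [0, 0, -0.24]]
    - [1, [0, 0, 0], [0, 0, -0.36]]
    - [1, [0, 0, 0], [0, 0, -0.48]]
    - [1, [0, 0, 0], [0, 0, -0.62]]
    - [1, [0, 0, 0], [0, 0, -0.62]]
    - [1, [0, 0, 0], [0, 0, -0.62]]

```text
time: 3.9
position: [461.4, -42.8, 47.4]
tcp_rot: [2.809, 1.403, 0.003]
force: [-0.8, -0.4, 8.7]
finger_gap: 41.5
grip_force: 15.0
```

Run:
```python
from h import *
st(); d=viewer.get_image("wrist"); cv2.imwrite("w3.png",d["pixels"])
cv2.imwrite("pics/w23.png",np.hstack([cv2.imread("w2.png")[100:,80:480],d["pixels"][100:,80:480]]))
```

```text
t 3.9 pos [461.4 -42.8  47.4] yaw_y -36.9 tilt [ 0.002 -0.    -1.   ] q [ 0.26  0.33 -0.35  2.19  0.18  0.65 -0.87] F [-0.79 -0.36  8.69] M [-0.139  0.023 -0.037] gap 41.5 grip 15.0
```

View pics/w23.png

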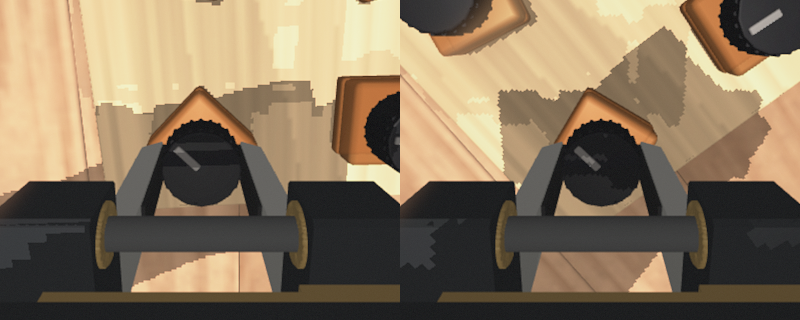

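The wrist pair, before and after the 35° twist, shows the body in the gripper's frame turned only about 14°. So the jar went round with the cap: the front-right jar is sound.

```bash
cat >> h.py <<'E'
def wcaps(zt=69,show=True):
    """black caps in wrist view -> world xy from cap-top outline, plus amber-blob yaw"""
    d=viewer.get_image("wrist"); im,h=lims(d); H,S,V=[h[...,i].astype(int) for i in range(3)]
    cap=(V<85)&(S<110); out=[]
    am=(H>5)&(H<18)&(S>125)&(V>50)
    for i,s,c,m in blobs(cap[:300],900,6000):
        (u,v),r=cv2.minEnclosingCircle(np.argwhere(m)[:,::-1].astype(np.float32))
        if not 20<r<45: continue
        ring=cv2.dilate(m.astype(np.uint8),np.ones((31,31)))>0
        if am[:300][ring].sum()<300: continue
        p=ray(d,(u,v),zt); out.append(p); print("wcap px",round(u),round(v),"r",round(r,1),"xy",p[:2].round(1))
    return out
E
python3 - <<'E'
from h import *
d=cv2.imread("w2.png"); h=cv2.cvtColor(d,cv2.COLOR_BGR2HSV); print(h[240:290:8,283].tolist(), h[200,[250,270,283,300]].tolist())
E
```

```text
[[113, 35, 29], [30, 6, 45], [75, 17, 30], [128, 32, 32], [150, 6, 45], [120, 6, 43], [165, 12, 41]] [[19, 84, 232], [13, 159, 133], [13, 156, 208], [17, 89, 137]]
```

play_rows:
  plan:
    - [-0.5, [0, 0, 0.001], [0, 0, -0.62]]
    - [-0.5, [0, 0, 0.001], [0, 0, -0.62]]
    - [-0.5, [0, 0, 0.02], [0, 0, -0.62]]
    - [-0.5, [0, 0, 0.069], [0, 0, -0.62]]
    - [-0.5, [0.02, 0, 0.08], [0, 0, -0.5]]
    - [-0.5, [0.06, 0.01, 0.08], [0, 0, -0.37]]
    - [-0.5, [0.1, 0.012, 0.08], [0, 0, -0.24]]
    - [-0.5, [0.117, 0.012, 0.075], [0, 0, -0.12]]
    - [-0.5, [0.117, 0.012, 0.069], [0, 0, 0]]
    - [-0.5, [0.117, 0.012, 0.069], [0, 0, 0]]

```text
time: 4.95
position: [577.2, -30.8, 114.8]
tcp_rot: [-2.808, -1.407, 0.001]
force: [-0.3, -0.1, 0.5]
finger_gap: 70.5
grip_force: 0.0
```

Run:
```python
from h import *
st(); wcaps(); find()
```

```text
t 4.95 pos [577.2 -30.8 114.8] yaw_y -36.8 tilt [-0.001  0.001 -1.   ] q [ 0.21  0.39 -0.33  1.89  0.16  0.89 -0.84] F [-0.3  -0.15  0.5 ] M [-0.024 -0.012 -0.028] gap 70.5 grip 0.0
wcap px 71 0 r 37.0 xy [563.3 163.6]
wcap px 56 209 r 34.8 xy [461.6  77.9]
wcap px 279 227 r 30.8 xy [578.3 -26. ]
[566.8 182. ] body -15.6 [53. 54.] ptr -105.4 9.5 137
[567.6  76.9] body 42.9 [54. 51.] ptr -145.1 10.4 137
[443.1 182.2] body -26.8 [54. 53.] ptr -119.7 10.2 149
[454.6  75.7] body -9.6 [51. 52.] ptr 81.9 10.0 148
[464.2 -44.4] body 24.5 [55. 58.] ptr 103.6 6.0 160
```

play_rows:
  plan:
    - [-0.5, [0, 0.002, -0.04], [0, 0, 0]]
    - [-0.5, [0, 0.002, -0.066], [0, 0, 0]]
    - [-0.5, [0, 0.002, -0.066], [0, 0, 0]]
    - [1, [0, 0.002, -0.066], [0, 0, 0]]
    - [1, [0, 0.002, -0.066], [0, 0, 0]]
    - [1, [0, 0.002, -0.066], [0, 0, 0]]
    - [1, [0, 0.002, -0.066], [0, 0, 0]]
    - [1, [0, 0.002, -0.066], [0, 0, 0]]

```text
time: 5.85
position: [578.0, -28.9, 50.5]
tcp_rot: [2.81, 1.403, 0.002]
force: [-2.6, 0.4, 9.7]
finger_gap: 41.6
grip_force: 15.0
```

Run:
```python
from h import *
st(); d=viewer.get_image("wrist"); cv2.imwrite("w2.png",d["pixels"])
```

```text
t 5.85 pos [578.  -28.9  50.5] yaw_y -36.9 tilt [ 0.001 -0.    -1.   ] q [ 0.18  0.47 -0.31  1.94  0.2   0.76 -0.88] F [-2.64  0.42  9.67] M [-0.019  0.522 -0.015] gap 41.6 grip 15.0
```

play_rows:
  plan:
    - [1, [0, 0, 0], [0, 0, -0.12]]
    - [1, [0, 0, 0], [0, 0, -0.24]]
    - [1, [0, 0, 0], [0, 0, -0.36]]
    - [1, [0, 0, 0], [0, 0, -0.48]]
    - [1, [0, 0, 0], [0, 0, -0.62]]
    - [1, [0, 0, 0], [0, 0, -0.62]]
    - [1, [0, 0, 0], [0, 0, -0.62]]

```text
time: 6.6
position: [578.2, -29.1, 50.5]
tcp_rot: [3.104, 0.479, 0.002]
force: [-0.7, -2.2, 8.3]
finger_gap: 41.6
grip_force: 15.0
```

Run:
```python
from h import *
st(); d=viewer.get_image("wrist"); cv2.imwrite("w3.png",d["pixels"])
def by(f):
    im=cv2.imread(f); h=cv2.cvtColor(im,cv2.COLOR_BGR2HSV).astype(int); a=((h[...,0]<18)&(h[...,0]>5)&(h[...,1]>135)&(h[...,2]>50))
    a[:140]=0;a[300:]=0;a[:,:190]=0;a[:,380:]=0
    b=max(blobs(a,100,20000),key=lambda t:t[1][4]); pts=np.argwhere(b[3])[:,::-1].astype(np.float32); print(f,len(pts),b[2].round(),cv2.minAreaRect(pts),cv2.convexHull(pts).reshape(-1,2)[::4].tolist()[:9])
by("w2.png");by("w3.png")
```

```text
t 6.6 pos [578.2 -29.1  50.5] yaw_y -72.5 tilt [ 0.002 -0.    -1.   ] q [ 0.07  0.46 -0.16  1.94  0.11  0.74 -1.42] F [-0.68 -2.23  8.33] M [-0.469  0.25  -0.02 ] gap 41.6 grip 15.0
w2.png 1766 [275. 220.] ((278.0, 217.0), (104.0, 56.0), 0.0) [[330.0, 242.0], [230.0, 232.0], [277.0, 195.0], [292.0, 191.0]]
w3.png 1625 [293. 218.] ((287.54595947265625, 230.4757080078125), (83.9615249633789, 54.699974060058594), 17.102725982666016) [[331.0, 232.0], [245.0, 246.0], [252.0, 204.0], [275.0, 198.0], [327.0, 216.0]]
```

The body turned only about 19° modulo 90 in the gripper frame where a sound jar would show about 40°, so the cap moved about 35° on a still body. The back-right jar is loose, and I'll carry it straight to the far tray slot.

play_rows:
  plan:
    - [1, [0, 0, 0], [0, 0, 0]]
    - [1, [0, 0, 0.015], [0, 0, 0]]
    - [1, [0, 0, 0.03], [0, 0, 0]]
    - [1, [-0.003, -0.025, 0.03], [0, 0, 0]]
    - [1, [-0.008, -0.065, 0.03], [0, 0, 0]]
    - [1, [-0.013, -0.11, 0.03], [0, 0, 0]]
    - [1, [-0.018, -0.155, 0.03], [0, 0, 0]]
    - [1, [-0.023, -0.2, 0.03], [0, 0, 0]]
    - [1, [-0.028, -0.245, 0.03], [0, 0, 0]]
    - [1, [-0.033, -0.285, 0.03], [0, 0, 0]]
  squeeze: 22

```text
time: 7.65
position: [544.1, -316.4, 81.0]
tcp_rot: [3.104, 0.478, 0.002]
force: [0.6, 0.3, -2.7]
finger_gap: 42.1
grip_force: 22.0
```

play_rows:
  plan:
    - [1, [-0.004, -0.035, 0], [0, 0, 0]]
    - [1, [-0.007, -0.06, 0], [0, 0, 0]]
    - [1, [-0.008, -0.072, 0], [0, 0, 0]]
    - [1, [-0.008, -0.072, 0], [0, 0, 0]]

```text
time: 8.05
position: [536.1, -387.3, 80.2]
tcp_rot: [3.105, 0.477, 0.001]
force: [-0.5, 0.5, -2.9]
finger_gap: 41.6
grip_force: 22.0
```

Run:
```python
from h import *
st(); find(); wcaps(85)
```

```text
t 8.05 pos [ 536.1 -387.3   80.2] yaw_y -72.5 tilt [ 0.001 -0.    -1.   ] q [ 0.59  0.53 -0.08  1.74  0.06  0.88 -0.78] F [-0.47  0.49 -2.88] M [-0.022  0.022 -0.046] gap 41.6 grip 22.0
[566.5 181.6] body -14.4 [52. 53.] ptr -104.0 9.2 143
[567.1  76.7] body 40.3 [52. 51.] ptr -144.2 10.0 142
[443.3 181.8] body -27.7 [53. 52.] ptr -120.6 9.9 154
[454.6  75.9] body -10.9 [52. 51.] ptr 79.6 9.9 149
[463.3 -42.9] body 20.5 [51. 53.] ptr 102.5 8.6 146
```

play_rows:
  plan:
    - [1, [0, 0, -0.02], [0, 0, 0]]
    - [1, [0, 0, -0.03], [0, 0, 0]]
    - [1, [0, 0, -0.035], [0, 0, 0]]
    - [1, [0, 0, -0.035], [0, 0, 0]]

```text
time: 8.55
position: [536.8, -384.4, 44.3]
tcp_rot: [-3.103, -0.482, 0.001]
force: [0.3, 1.4, -3.1]
finger_gap: 41.7
grip_force: 22.0
```

```bash
python3 -c "
from h import *
st()"
```

```text
t 8.55 pos [ 536.8 -384.4   44.3] yaw_y -72.3 tilt [-0.001  0.001 -1.   ] q [ 0.59  0.57 -0.08  1.76  0.06  0.82 -0.79] F [ 0.27  1.39 -3.06] M [ 0.014 -0.036  0.042] gap 41.7 grip 22.0
```

play_rows:
  plan:
    - [1, [0, 0, -0.002], [0, 0, 0]]
    - [1, [0, 0, -0.002], [0, 0, 0]]
    - [-0.5, [0, 0, -0.002], [0, 0, 0]]
    - [-0.5, [0, 0, -0.002], [0, 0, 0]]
    - [-0.5, [0, 0, 0.01], [0, 0, 0]]
    - [-0.5, [0, 0, 0.05], [0, 0, 0]]
    - [-0.5, [-0.005, 0.03, 0.075], [0, 0, 0.12]]
    - [-0.5, [-0.01, 0.07, 0.075], [0, 0, 0.24]]
    - [-0.5, [-0.015, 0.115, 0.075], [0, 0, 0.36]]
    - [-0.5, [-0.02, 0.16, 0.075], [0, 0, 0.48]]

```text
time: 9.55
position: [516.3, -224.7, 120.7]
tcp_rot: [2.898, 1.21, 0.001]
force: [1.7, 0.3, 0.3]
finger_gap: 70.5
grip_force: 0.0
```

```bash
python3 -c "
from h import *
st();find()"
```

```text
t 9.55 pos [ 516.3 -224.7  120.7] yaw_y -44.7 tilt [ 0.001 -0.001 -1.   ] q [ 0.5   0.35 -0.24  1.93  0.11  0.87 -0.58] F [1.72 0.3  0.25] M [-0.005 -0.117 -0.009] gap 70.5 grip 0.0
[566.3 181.6] body -13.0 [53. 52.] ptr -102.6 8.9 141
[567.1  77. ] body 39.2 [52. 50.] ptr -143.5 9.9 140
[443.1 181.9] body -27.7 [53. 52.] ptr -118.9 9.5 152
[454.4  75.8] body -8.6 [51. 51.] ptr 81.8 9.0 147
[463.1 -43.1] body 24.1 [53. 53.] ptr 101.4 8.5 146
```

play_rows:
  plan:
    - [-0.5, [-0.01, 0.04, 0], [0, 0, 0.12]]
    - [-0.5, [-0.02, 0.09, 0], [0, 0, 0.24]]
    - [-0.5, [-0.03, 0.14, 0], [0, 0, 0.36]]
    - [-0.5, [-0.04, 0.19, 0], [0, 0, 0.48]]
    - [-0.5, [-0.05, 0.24, 0], [0, 0, 0.6]]
    - [-0.5, [-0.06, 0.28, 0], [0, 0, 0.72]]
    - [-0.5, [-0.062, 0.302, 0], [0, 0, 0.72]]
    - [-0.5, [-0.062, 0.302, 0], [0, 0, 0.72]]
    - [-0.5, [-0.062, 0.302, 0], [0, 0, 0.72]]

```text
time: 10.5
position: [454.8, 76.0, 120.0]
tcp_rot: [2.291, 2.149, 0.0]
force: [0.6, -0.9, 0.4]
finger_gap: 70.7
grip_force: 0.0
```

```bash
python3 -c "
from h import *
st();wcaps();find()"
```

```text
t 10.5 pos [454.8  76.  120. ] yaw_y -3.7 tilt [ 0.001 -0.    -1.   ] q [ 0.18  0.23 -0.54  2.13  0.16  0.82 -0.52] F [ 0.62 -0.85  0.37] M [-0.05  -0.073  0.022] gap 70.7 grip 0.0
wcap px 434 67 r 40.7 xy [560.5 180.8]
wcap px 428 214 r 33.5 xy [561.   82.3]
wcap px 280 228 r 29.9 xy [453.6  79. ]
[443.3 182.2] body -26.8 [54. 53.] ptr -119.9 10.7 150
[ 536.7 -385.3] body 3.4 [49. 62.] ptr 142.1 11.8 171
```

Add to h.py:
```python
def snap(f):
    d=viewer.get_image("wrist"); cv2.imwrite(f,d["pixels"])
def by(f):
    """world-frame-free body outline in the wrist view: yaw of amber hull edges (deg, image)"""
    im=cv2.imread(f); h=cv2.cvtColor(im,cv2.COLOR_BGR2HSV).astype(int); a=((h[...,0]<18)&(h[...,0]>5)&(h[...,1]>135)&(h[...,2]>50))
    a[:140]=0;a[300:]=0;a[:,:190]=0;a[:,380:]=0
    b=max(blobs(a,100,20000),key=lambda t:t[1][4]); pts=np.argwhere(b[3])[:,::-1].astype(np.float32)
    p=cv2.approxPolyDP(cv2.convexHull(pts),4,True).reshape(-1,2)
    for s,e in zip(p,np.roll(p,-1,0)):
        L=np.hypot(*(e-s))
        if L>22 and min(s[1],e[1])<225: print(f,s,e,"edge",round(np.degrees(np.arctan2(*(e-s)[::-1]))%90,1),"len",L.round())
```

play_rows:
  plan:
    - [-0.5, [0, 0.001, -0.04], [0, 0, 0]]
    - [-0.5, [0, 0.001, -0.072], [0, 0, 0]]
    - [-0.5, [0, 0.001, -0.072], [0, 0, 0]]
    - [1, [0, 0.001, -0.072], [0, 0, 0]]
    - [1, [0, 0.001, -0.072], [0, 0, 0]]
    - [1, [0, 0.001, -0.072], [0, 0, 0]]
    - [1, [0, 0.001, -0.072], [0, 0, 0]]
    - [1, [0, 0.001, -0.072], [0, 0, 0]]
  squeeze: 15

```text
time: 11.4
position: [455.0, 77.1, 48.4]
tcp_rot: [2.291, 2.148, 0.001]
force: [-2.0, -0.9, 11.4]
finger_gap: 41.6
grip_force: 15.0
```

```bash
python3 -c "
from h import *
st();snap('w2.png')"
```

```text
t 11.4 pos [455.   77.1  48.4] yaw_y -3.7 tilt [ 0.001 -0.    -1.   ] q [ 0.13  0.34 -0.51  2.18  0.27  0.67 -0.62] F [-2.   -0.94 11.36] M [-0.337  0.506  0.018] gap 41.6 grip 15.0
```

play_rows:
  plan:
    - [1, [0, 0, 0], [0, 0, -0.12]]
    - [1, [0, 0, 0], [0, 0, -0.24]]
    - [1, [0, 0, 0], [0, 0, -0.36]]
    - [1, [0, 0, 0], [0, 0, -0.48]]
    - [1, [0, 0, 0], [0, 0, -0.62]]
    - [1, [0, 0, 0], [0, 0, -0.62]]
    - [1, [0, 0, 0], [0, 0, -0.62]]

```text
time: 12.15
position: [455.4, 77.4, 48.4]
tcp_rot: [2.837, 1.347, 0.003]
force: [0.4, -0.4, 8.7]
finger_gap: 41.9
grip_force: 15.0
```

```bash
python3 -c "
from h import *
st();snap('w3.png');by('w2.png');by('w3.png')
cv2.imwrite('pics/p5.png',np.hstack([cv2.imread(f)[100:340,80:480] for f in ('w2.png','w3.png')]))"
```

```text
t 12.15 pos [455.4  77.4  48.4] yaw_y -39.2 tilt [ 0.002  0.    -1.   ] q [ 0.01  0.33 -0.37  2.19  0.19  0.65 -1.18] F [ 0.4  -0.37  8.74] M [-0.168 -0.097 -0.023] gap 41.9 grip 15.0
w2.png [240. 240.] [243. 213.] edge 6.3 len 27.0
w2.png [252. 199.] [320. 208.] edge 7.5 len 69.0
w3.png [246. 205.] [315. 202.] edge 87.5 len 69.0
w3.png [315. 202.] [322. 240.] edge 79.6 len 39.0
```

View pics/p5.png

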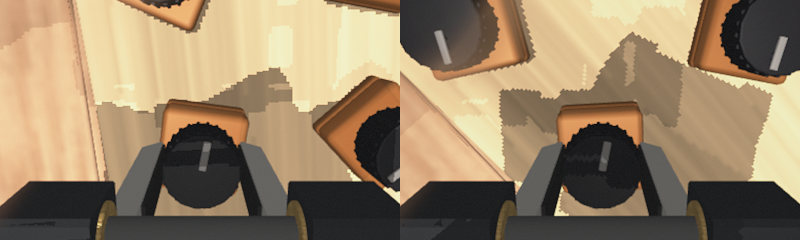

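In the gripper frame the body turned only about 10–14° (top edge 7.5° to −2.5°), so the front-middle jar went round with its cap: sound.

play_rows:
  plan:
    - [-0.5, [0, 0, 0], [0, 0, 0]]
    - [-0.5, [0, 0, 0], [0, 0, 0]]
    - [-0.5, [0, 0, 0.03], [0, 0, 0]]
    - [-0.5, [0, 0, 0.07], [0, 0, 0]]
    - [-0.5, [-0.003, 0.03, 0.072], [0, 0, 0.12]]
    - [-0.5, [-0.007, 0.07, 0.072], [0, 0, 0.24]]
    - [-0.5, [-0.012, 0.105, 0.072], [0, 0, 0.36]]
    - [-0.5, [-0.012, 0.105, 0.072], [0, 0, 0.48]]
    - [-0.5, [-0.012, 0.105, 0.072], [0, 0, 0.6]]
    - [-0.5, [-0.012, 0.105, 0.072], [0, 0, 0.6]]

```text
time: 13.2
position: [442.3, 182.2, 119.4]
tcp_rot: [-2.31, -2.129, 0.0]
force: [0.1, -0.2, 0.0]
finger_gap: 70.8
grip_force: 0.0
```

```bash
python3 -c "
from h import *
st();wcaps();find()"
```

```text
t 13.2 pos [442.3 182.2 119.4] yaw_y -4.7 tilt [-0.  0. -1.] q [-0.03  0.26 -0.56  2.09  0.18  0.84 -0.78] F [ 0.06 -0.19  0.02] M [-0.082 -0.048 -0.019] gap 70.8 grip 0.0
wcap px 445 215 r 34.3 xy [560.1 185.2]
wcap px 281 227 r 30.3 xy [442.2 185.8]
[567.4  76.9] body 40.3 [53. 51.] ptr -144.7 10.1 143
[463.2 -43. ] body 24.1 [52. 51.] ptr 102.1 8.6 150
[ 536.3 -385.2] body -1.4 [61. 47.] ptr 141.4 11.5 171
```

play_rows:
  plan:
    - [-0.5, [0, 0.001, -0.04], [0, 0, 0]]
    - [-0.5, [0, 0.001, -0.072], [0, 0, 0]]
    - [-0.5, [0, 0.001, -0.072], [0, 0, 0]]
    - [1, [0, 0.001, -0.072], [0, 0, 0]]
    - [1, [0, 0.001, -0.072], [0, 0, 0]]
    - [1, [0, 0.001, -0.072], [0, 0, 0]]
    - [1, [0, 0.001, -0.072], [0, 0, 0]]
    - [1, [0, 0.001, -0.072], [0, 0, 0]]
  squeeze: 15

```text
time: 14.1
position: [443.1, 183.3, 48.4]
tcp_rot: [2.313, 2.125, 0.002]
force: [-0.7, -1.6, 10.7]
finger_gap: 41.6
grip_force: 15.0
```

```bash
python3 -c "
from h import *
st();snap('w2.png')"
```

```text
t 14.1 pos [443.1 183.3  48.4] yaw_y -4.8 tilt [ 0.002  0.    -1.   ] q [-0.09  0.37 -0.52  2.14  0.29  0.69 -0.88] F [-0.71 -1.56 10.66] M [-0.338  0.35   0.009] gap 41.6 grip 15.0
```

play_rows:
  plan:
    - [1, [0, 0, 0], [0, 0, -0.12]]
    - [1, [0, 0, 0], [0, 0, -0.24]]
    - [1, [0, 0, 0], [0, 0, -0.36]]
    - [1, [0, 0, 0], [0, 0, -0.48]]
    - [1, [0, 0, 0], [0, 0, -0.62]]
    - [1, [0, 0, 0], [0, 0, -0.62]]
    - [1, [0, 0, 0], [0, 0, -0.62]]

```text
time: 14.85
position: [443.6, 183.1, 48.4]
tcp_rot: [2.851, 1.318, 0.003]
force: [2.1, -3.5, 8.7]
finger_gap: 41.8
grip_force: 15.0
```

```bash
python3 -c "
from h import *
st();snap('w3.png');by('w2.png');by('w3.png')
cv2.imwrite('pics/p4.png',np.hstack([cv2.imread(f)[100:340,80:480] for f in ('w2.png','w3.png')]))"
```

```text
t 14.85 pos [443.6 183.1  48.4] yaw_y -40.4 tilt [ 0.002  0.    -1.   ] q [-0.2   0.35 -0.38  2.15  0.21  0.67 -1.43] F [ 2.15 -3.47  8.66] M [-0.779 -0.517  0.039] gap 41.8 grip 15.0
w2.png [241. 240.] [263. 193.] edge 25.1 len 52.0
w2.png [263. 193.] [326. 218.] edge 21.6 len 68.0
w3.png [239. 212.] [306. 196.] edge 76.6 len 69.0
w3.png [306. 196.] [321. 240.] edge 71.2 len 46.0
```

View pics/p4.png

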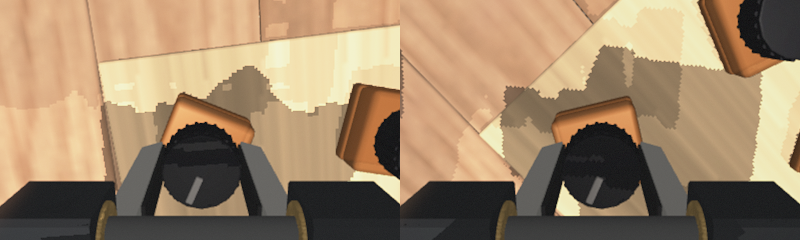

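The body's top edge went from 21.6° to −13.4° in the gripper frame, 35° in all, so the body stood still while the cap turned. The front-left jar is loose. I'll carry it over the front row to the tray.

play_rows:
  plan:
    - [1, [0, 0, 0], [0, 0, 0]]
    - [1, [0, 0, 0.02], [0, 0, 0]]
    - [1, [0, 0, 0.05], [0, 0, 0]]
    - [1, [0, 0, 0.078], [0, 0, 0]]
    - [1, [0, -0.025, 0.078], [0, 0, 0]]
    - [1, [0, -0.065, 0.078], [0, 0, 0]]
    - [1, [0, -0.11, 0.078], [0, 0, 0]]
    - [1, [0, -0.155, 0.078], [0, 0, 0]]
    - [1, [0, -0.2, 0.078], [0, 0, 0]]
    - [1, [0, -0.245, 0.078], [0, 0, 0]]
  squeeze: 26

```text
time: 15.9
position: [442.0, -63.6, 125.9]
tcp_rot: [2.851, 1.319, 0.001]
force: [0.7, 0.0, -2.3]
finger_gap: 41.3
grip_force: 26.0
```

play_rows:
  plan:
    - [1, [0, -0.045, 0], [0, 0, 0]]
    - [1, [0, -0.09, 0], [0, 0, 0]]
    - [1, [0, -0.135, -0.02], [0, 0, 0]]
    - [1, [0, -0.18, -0.04], [0, 0, 0]]
    - [1, [0, -0.225, -0.045], [0, 0, 0]]
    - [1, [0, -0.27, -0.05], [0, 0, 0]]
    - [1, [0, -0.31, -0.05], [0, 0, 0]]
    - [1, [0, -0.335, -0.05], [0, 0, 0]]
    - [1, [0, -0.344, -0.05], [0, 0, 0]]
    - [1, [0, -0.344, -0.05], [0, 0, 0]]

```text
time: 16.9
position: [442.0, -406.6, 75.3]
tcp_rot: [-2.852, -1.317, 0.0]
force: [-0.1, 0.1, -3.0]
finger_gap: 41.6
grip_force: 26.0
```

```bash
python3 -c "
from h import *
st();find()"
```

```text
t 16.9 pos [ 442.  -406.6   75.3] yaw_y -40.4 tilt [-0.  0. -1.] q [ 0.68  0.45 -0.06  1.88  0.04  0.81 -0.1 ] F [-0.09  0.06 -2.95] M [ 0.002 -0.079 -0.013] gap 41.6 grip 26.0
[566.7 181.9] body -13.9 [52. 53.] ptr -104.8 9.6 143
[567.5  76.7] body 40.3 [53. 52.] ptr -145.3 10.2 144
[455.7  76.1] body -35.3 [53. 52.] ptr 43.5 8.3 150
[463.3 -43. ] body 24.1 [52. 51.] ptr 102.3 8.7 151
```

play_rows:
  plan:
    - [1, [0, 0, -0.02], [0, 0, 0]]
    - [1, [0, 0, -0.03], [0, 0, 0]]
    - [1, [0, 0, -0.0345], [0, 0, 0]]
    - [1, [0, 0, -0.0345], [0, 0, 0]]
    - [-0.5, [0, 0, -0.0345], [0, 0, 0]]
    - [-0.5, [0, 0, -0.0345], [0, 0, 0]]
    - [-0.5, [0, 0, -0.02], [0, 0, 0]]
    - [-0.5, [0, 0, 0.02], [0, 0, 0]]
    - [-0.5, [0.01, 0.04, 0.045], [0, 0, 0.12]]
    - [-0.5, [0.02, 0.085, 0.045], [0, 0, 0.24]]

```text
time: 17.95
position: [464.2, -322.3, 125.1]
tcp_rot: [2.666, 1.65, 0.004]
force: [0.9, 0.4, -0.6]
finger_gap: 70.4
grip_force: 0.0
```

play_rows:
  plan:
    - [-0.5, [0.012, 0.045, 0], [0, 0, 0.12]]
    - [-0.5, [0.024, 0.09, 0], [0, 0, 0.24]]
    - [-0.5, [0.036, 0.135, 0], [0, 0, 0.36]]
    - [-0.5, [0.048, 0.18, 0], [0, 0, 0.36]]
    - [-0.5, [0.06, 0.225, 0], [0, 0, 0.36]]
    - [-0.5, [0.072, 0.27, 0], [0, 0, 0.36]]
    - [-0.5, [0.084, 0.315, 0], [0, 0, 0.36]]
    - [-0.5, [0.096, 0.36, 0], [0, 0, 0.36]]
    - [-0.5, [0.104, 0.398, 0], [0, 0, 0.36]]
    - [-0.5, [0.104, 0.398, 0], [0, 0, 0.36]]

```text
time: 18.95
position: [567.2, 83.3, 121.9]
tcp_rot: [-2.327, -2.11, -0.005]
force: [-0.0, -0.7, -0.3]
finger_gap: 70.4
grip_force: 0.0
```

```bash
python3 -c "
from h import *
st();wcaps();find()"
```

```text
t 18.95 pos [567.2  83.3 121.9] yaw_y -5.6 tilt [ 0.002  0.002 -1.   ] q [ 0.04  0.38 -0.37  1.9   0.17  0.89 -0.51] F [-0.04 -0.72 -0.35] M [-0.036 -0.073 -0.045] gap 70.4 grip 0.0
wcap px 266 90 r 33.6 xy [566.1 181.1]
wcap px 280 234 r 29.7 xy [566.   81.2]
wcap px 139 248 r 32.5 xy [460.1  80.2]
[566.8 182. ] body -15.1 [53. 55.] ptr -104.3 9.2 137
[ 536.8 -385.1] body 3.4 [49. 63.] ptr 142.9 11.7 167
[ 442.7 -405.2] body -25.3 [60. 58.] ptr -158.2 9.7 174
```

play_rows:
  plan:
    - [-0.5, [0, 0, 0], [0, 0, 0]]
    - [-0.5, [0, 0, -0.04], [0, 0, 0]]
    - [-0.5, [0, 0, -0.072], [0, 0, 0]]
    - [-0.5, [0, 0, -0.072], [0, 0, 0]]
    - [1, [0, 0, -0.072], [0, 0, 0]]
    - [1, [0, 0, -0.072], [0, 0, 0]]
    - [1, [0, 0, -0.072], [0, 0, 0]]
    - [1, [0, 0, -0.072], [0, 0, 0]]
    - [1, [0, 0, -0.072], [0, 0, 0]]
  squeeze: 15

```text
time: 19.95
position: [567.1, 77.1, 49.6]
tcp_rot: [2.333, 2.102, 0.002]
force: [-1.5, -1.1, 8.9]
finger_gap: 41.8
grip_force: 15.0
```

```bash
python3 -c "
from h import *
st();snap('w2.png')"
```

```text
t 19.95 pos [567.1  77.1  49.6] yaw_y -6.0 tilt [ 0.001  0.    -1.   ] q [ 0.03  0.47 -0.34  1.95  0.22  0.76 -0.55] F [-1.48 -1.1   8.89] M [-0.335  0.419  0.04 ] gap 41.8 grip 15.0
```

play_rows:
  plan:
    - [1, [0, 0, 0], [0, 0, -0.12]]
    - [1, [0, 0, 0], [0, 0, -0.24]]
    - [1, [0, 0, 0], [0, 0, -0.36]]
    - [1, [0, 0, 0], [0, 0, -0.48]]
    - [1, [0, 0, 0], [0, 0, -0.62]]
    - [1, [0, 0, 0], [0, 0, -0.62]]
    - [1, [0, 0, 0], [0, 0, -0.62]]

```text
time: 20.7
position: [567.4, 77.5, 49.6]
tcp_rot: [2.864, 1.29, 0.003]
force: [0.1, -0.5, 7.7]
finger_gap: 41.3
grip_force: 15.0
```

```bash
python3 -c "
from h import *
st();snap('w3.png');by('w2.png');by('w3.png')
cv2.imwrite('pics/p2.png',np.hstack([cv2.imread(f)[100:340,80:480] for f in ('w2.png','w3.png')]))"
```

```text
t 20.7 pos [567.4  77.5  49.6] yaw_y -41.5 tilt [ 0.002  0.    -1.   ] q [-0.09  0.46 -0.2   1.96  0.13  0.74 -1.09] F [ 0.06 -0.49  7.73] M [-0.072  0.02  -0.012] gap 41.3 grip 15.0
w2.png [227. 244.] [278. 187.] edge 41.8 len 76.0
w2.png [278. 187.] [335. 243.] edge 44.5 len 80.0
w3.png [235. 242.] [269. 188.] edge 32.2 len 64.0
w3.png [269. 188.] [328. 222.] edge 30.0 len 68.0
```

View pics/p2.png

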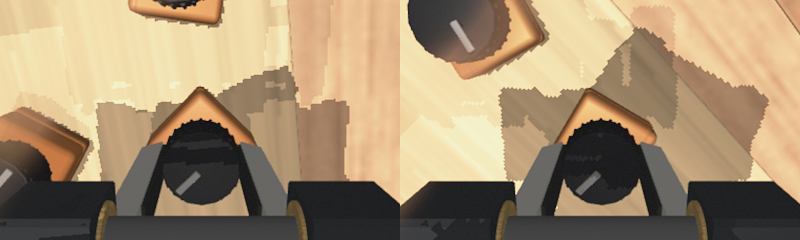

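The body edge went from 44.5° to 30° in the gripper frame, 14°, so the back-middle jar is sound. Next is the back-left jar.

play_rows:
  plan:
    - [-0.5, [0, 0, 0], [0, 0, 0]]
    - [-0.5, [0, 0, 0], [0, 0, 0]]
    - [-0.5, [0, 0, 0.03], [0, 0, 0]]
    - [-0.5, [0, 0, 0.07], [0, 0, 0]]
    - [-0.5, [0, 0.03, 0.072], [0, 0, 0.12]]
    - [-0.5, [0, 0.07, 0.072], [0, 0, 0.24]]
    - [-0.5, [0, 0.1055, 0.072], [0, 0, 0.36]]
    - [-0.5, [0, 0.1055, 0.072], [0, 0, 0.48]]
    - [-0.5, [0, 0.1055, 0.072], [0, 0, 0.6]]
    - [-0.5, [0, 0.1055, 0.072], [0, 0, 0.6]]

```text
time: 21.75
position: [566.3, 182.7, 120.3]
tcp_rot: [-2.352, -2.082, 0.0]
force: [0.2, 0.3, 0.7]
finger_gap: 70.5
grip_force: 0.0
```

```bash
python3 -c "
from h import *
st();wcaps();find()"
```

```text
t 21.75 pos [566.3 182.7 120.3] yaw_y -7.0 tilt [-0.001  0.    -1.   ] q [-0.13  0.41 -0.36  1.85  0.18  0.91 -0.7 ] F [0.22 0.25 0.67] M [ 0.005 -0.073 -0.036] gap 70.5 grip 0.0
wcap px 281 229 r 30.0 xy [565.9 184.9]
[ 536.7 -385.2] body 3.4 [49. 63.] ptr 142.4 11.8 169
[ 442.6 -405.3] body -25.3 [60. 58.] ptr -158.3 9.8 173
```

play_rows:
  plan:
    - [-0.5, [0, 0, -0.04], [0, 0, 0]]
    - [-0.5, [0, 0, -0.072], [0, 0, 0]]
    - [-0.5, [0, 0, -0.072], [0, 0, 0]]
    - [1, [0, 0, -0.072], [0, 0, 0]]
    - [1, [0, 0, -0.072], [0, 0, 0]]
    - [1, [0, 0, -0.072], [0, 0, 0]]
    - [1, [0, 0, -0.072], [0, 0, 0]]
    - [1, [0, 0, -0.072], [0, 0, 0]]
  squeeze: 15

```text
time: 22.65
position: [567.0, 182.8, 49.6]
tcp_rot: [2.355, 2.079, 0.002]
force: [-3.0, -1.4, 8.6]
finger_gap: 41.3
grip_force: 15.0
```

```bash
python3 -c "
from h import *
st();snap('w2.png')"
```

```text
t 22.65 pos [567.  182.8  49.6] yaw_y -7.1 tilt [ 0.001  0.    -1.   ] q [-0.16  0.5  -0.34  1.9   0.23  0.78 -0.74] F [-2.95 -1.42  8.62] M [-0.253  0.37  -0.018] gap 41.3 grip 15.0
```

play_rows:
  plan:
    - [1, [0, 0, 0], [0, 0, -0.12]]
    - [1, [0, 0, 0], [0, 0, -0.24]]
    - [1, [0, 0, 0], [0, 0, -0.36]]
    - [1, [0, 0, 0], [0, 0, -0.48]]
    - [1, [0, 0, 0], [0, 0, -0.62]]
    - [1, [0, 0, 0], [0, 0, -0.62]]
    - [1, [0, 0, 0], [0, 0, -0.62]]

```text
time: 23.4
position: [567.6, 182.6, 49.6]
tcp_rot: [2.877, 1.261, 0.003]
force: [1.0, -1.4, 6.9]
finger_gap: 41.7
grip_force: 15.0
```

```bash
python3 -c "
from h import *
st();snap('w3.png');by('w2.png');by('w3.png')"
```

```text
t 23.4 pos [567.6 182.6  49.6] yaw_y -42.7 tilt [ 0.002  0.    -1.   ] q [-0.27  0.49 -0.19  1.9   0.13  0.76 -1.28] F [ 0.95 -1.38  6.94] M [-0.513 -0.377  0.045] gap 41.7 grip 15.0
w2.png [240. 240.] [250. 200.] edge 14.0 len 41.0
w2.png [250. 200.] [319. 207.] edge 5.8 len 69.0
w3.png [235. 223.] [295. 191.] edge 61.9 len 68.0
w3.png [295. 191.] [324. 241.] edge 59.9 len 58.0
```

The body edge went from 5.8° to −28° in the gripper frame, 34°, so the back-left jar is loose. It goes to the near part of the tray.

play_rows:
  plan:
    - [1, [0, 0, 0], [0, 0, 0]]
    - [1, [0, 0, 0.02], [0, 0, 0]]
    - [1, [0, 0, 0.05], [0, 0, 0]]
    - [1, [0, 0, 0.078], [0, 0, 0]]
    - [1, [-0.005, -0.025, 0.078], [0, 0, 0]]
    - [1, [-0.014, -0.065, 0.078], [0, 0, 0]]
    - [1, [-0.024, -0.11, 0.078], [0, 0, 0]]
    - [1, [-0.034, -0.155, 0.078], [0, 0, 0]]
    - [1, [-0.045, -0.2, 0.078], [0, 0, 0]]
    - [1, [-0.055, -0.245, 0.078], [0, 0, 0]]
  squeeze: 26

```text
time: 24.45
position: [510.6, -64.1, 126.8]
tcp_rot: [2.877, 1.262, 0.001]
force: [1.6, -0.8, -3.7]
finger_gap: 41.4
grip_force: 26.0
```

play_rows:
  plan:
    - [1, [-0.01, -0.045, 0], [0, 0, 0]]
    - [1, [-0.02, -0.085, 0], [0, 0, 0]]
    - [1, [-0.029, -0.125, -0.02], [0, 0, 0]]
    - [1, [-0.037, -0.16, -0.04], [0, 0, 0]]
    - [1, [-0.044, -0.19, -0.05], [0, 0, 0]]
    - [1, [-0.048, -0.21, -0.05], [0, 0, 0]]
    - [1, [-0.048, -0.2115, -0.05], [0, 0, 0]]
    - [1, [-0.048, -0.2115, -0.05], [0, 0, 0]]

```text
time: 25.25
position: [463.4, -274.0, 76.6]
tcp_rot: [-2.878, -1.26, -0.0]
force: [-0.1, -0.6, -2.1]
finger_gap: 41.3
grip_force: 26.0
```

```bash
python3 -c "
from h import *
st();find()"
```

```text
t 25.25 pos [ 463.4 -274.    76.6] yaw_y -42.7 tilt [ 0.  0. -1.] q [ 0.43  0.36 -0.02  2.02  0.01  0.75 -0.34] F [-0.14 -0.64 -2.09] M [ 0.081 -0.06   0.031] gap 41.3 grip 26.0
[568.5  76.8] body 17.5 [53. 50.] ptr 179.3 10.5 147
[455.8  75.9] body -35.1 [53. 52.] ptr 48.4 6.7 150
[463.2 -43.1] body 24.1 [53. 53.] ptr 101.7 8.7 146
```

play_rows:
  plan:
    - [1, [0, 0, -0.02], [0, 0, 0]]
    - [1, [0, 0, -0.03], [0, 0, 0]]
    - [1, [0, 0, -0.034], [0, 0, 0]]
    - [1, [0, 0, -0.034], [0, 0, 0]]
    - [-0.5, [0, 0, -0.034], [0, 0, 0]]
    - [-0.5, [0, 0, -0.034], [0, 0, 0]]
    - [-0.5, [0, 0, -0.02], [0, 0, 0]]
    - [-0.5, [0, 0, 0.02], [0, 0, 0]]
    - [-0.5, [0, 0.06, 0.035], [0, 0, -0.12]]
    - [-0.5, [0, 0.11, 0.035], [0, 0, -0.24]]

```text
time: 26.3
position: [464.6, -177.0, 113.9]
tcp_rot: [3.007, 0.9, 0.006]
force: [2.1, 1.4, 0.7]
finger_gap: 70.2
grip_force: 0.0
```

play_rows:
  plan:
    - [-0.5, [0, 0.04, 0], [0, 0, -0.12]]
    - [-0.5, [0, 0.06, 0], [0, 0, -0.24]]
    - [-0.5, [0, 0.06, 0], [0, 0, -0.24]]

```text
time: 26.6
position: [464.1, -113.8, 112.2]
tcp_rot: [-3.093, -0.547, -0.002]
force: [-0.2, 0.3, -0.2]
finger_gap: 70.6
grip_force: 0.0
```

Run:
```python
from h import *
st(); d=viewer.get_image("top"); find(d)
c=d["pixels"][160:275,150:460]; cv2.imwrite("pics/t2.png",cv2.resize(c,None,fx=2.5,fy=2.5,interpolation=cv2.INTER_CUBIC))
```

```text
t 26.6 pos [ 464.1 -113.8  112.2] yaw_y -70.0 tilt [ 0.001  0.    -1.   ] q [ 0.12  0.22 -0.01  2.13  0.    0.79 -1.12] F [-0.19  0.27 -0.18] M [-0.07   0.034 -0.024] gap 70.6 grip 0.0
[568.6  76.8] body 17.4 [53. 50.] ptr 179.0 10.7 145
[455.8  75.9] body -35.3 [53. 52.] ptr 44.5 8.6 146
[ 536.9 -385.8] body 3.4 [49. 63.] ptr 140.8 12.3 164
[ 442.8 -406. ] body -25.3 [60. 58.] ptr -162.5 9.7 167
```

View pics/t2.png

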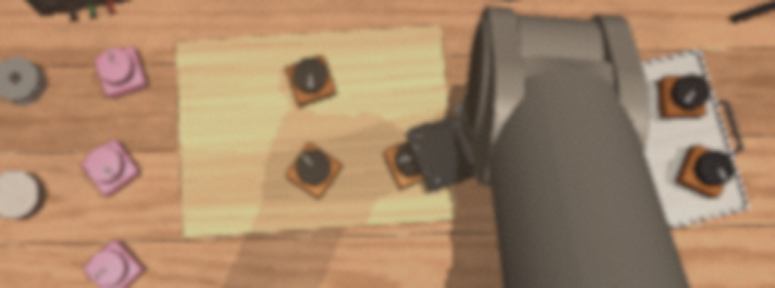

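The crop shows the tray's two far jars upright, with their caps at (688,92) and (713,167). The third tray jar is hidden behind the arm. Three sound jars remain on the board, and the tins, the reel and the pink decoys haven't moved.

play_rows:
  plan:
    - [-0.5, [0.01, -0.035, 0], [0, 0, -0.12]]
    - [-0.5, [0.022, -0.08, 0], [0, 0, -0.24]]
    - [-0.5, [0.034, -0.125, 0], [0, 0, -0.36]]
    - [-0.5, [0.046, -0.17, 0], [0, 0, -0.48]]
    - [-0.5, [0.058, -0.215, 0], [0, 0, -0.6]]
    - [-0.5, [0.068, -0.255, 0], [0, 0, -0.6]]
    - [-0.5, [0.073, -0.271, 0], [0, 0, -0.6]]
    - [-0.5, [0.073, -0.271, 0], [0, 0, -0.6]]
    - [-0.5, [0.073, -0.271, 0], [0, 0, -0.6]]

```text
time: 27.55
position: [535.7, -388.6, 110.9]
tcp_rot: [-3.117, 0.392, 0.001]
force: [-0.1, -0.2, 0.1]
finger_gap: 70.4
grip_force: 0.0
```

```bash
python3 -c "
from h import *
st();wcaps(63);find()"
```

```text
t 27.55 pos [ 535.7 -388.6  110.9] yaw_y -104.3 tilt [-0.  0. -1.] q [ 0.39  0.5   0.2   1.73 -0.12  0.92 -1.19] F [-0.13 -0.23  0.09] M [ 0.099 -0.008  0.015] gap 70.4 grip 0.0
wcap px 277 229 r 30.4 xy [ 539.  -386.5]
[568.7  76.9] body 17.4 [54. 50.] ptr -180.0 10.7 147
[455.8  75.9] body -36.9 [52. 52.] ptr 44.8 8.0 150
[463.3 -43.2] body 24.5 [53. 52.] ptr 102.4 8.9 149
[ 442.6 -406.5] body -14.7 [64. 56.] ptr -165.2 9.4 167
```

play_rows:
  plan:
    - [-0.5, [0, 0, -0.04], [0, 0, 0]]
    - [-0.5, [0, 0, -0.0705], [0, 0, 0]]
    - [-0.5, [0, 0, -0.0705], [0, 0, 0]]
    - [1, [0, 0, -0.0705], [0, 0, 0]]
    - [1, [0, 0, -0.0705], [0, 0, 0]]
    - [1, [0, 0, -0.0705], [0, 0, 0]]
    - [1, [0, 0, -0.0705], [0, 0, 0]]
    - [1, [0, 0, -0.0705], [0, 0, 0]]
  squeeze: 15

```text
time: 28.45
position: [537.2, -387.8, 41.6]
tcp_rot: [3.117, -0.392, 0.003]
force: [-1.0, 2.5, 9.8]
finger_gap: 41.8
grip_force: 15.0
```

```bash
python3 -c "
from h import *
st();snap('w2.png')"
```

```text
t 28.45 pos [ 537.2 -387.8   41.6] yaw_y -104.3 tilt [ 0.002 -0.001 -1.   ] q [ 0.4   0.58  0.18  1.77 -0.14  0.8  -1.18] F [-1.02  2.48  9.75] M [0.598 0.212 0.049] gap 41.8 grip 15.0
```

play_rows:
  plan:
    - [1, [0, 0, 0], [0, 0, 0.13]]
    - [1, [0, 0, 0], [0, 0, 0.26]]
    - [1, [0, 0, 0], [0, 0, 0.39]]
    - [1, [0, 0, 0], [0, 0, 0.52]]
    - [1, [0, 0, 0], [0, 0, 0.65]]
    - [1, [0, 0, 0], [0, 0, 0.78]]
    - [1, [0, 0, 0], [0, 0, 0.91]]
    - [1, [0, 0, 0], [0, 0, 1.04]]
    - [1, [0, 0, 0], [0, 0, 1.17]]
    - [1, [0, 0, 0], [0, 0, 1.17]]

```text
time: 29.5
position: [537.0, -387.0, 41.6]
tcp_rot: [-2.811, -1.402, -0.002]
force: [-2.3, 6.8, 13.1]
finger_gap: 41.7
grip_force: 15.0
```

```bash
python3 -c "
from h import *
st();snap('w3.png');by('w2.png');by('w3.png')"
```

```text
t 29.5 pos [ 537.  -387.    41.6] yaw_y -37.0 tilt [ 0.001  0.001 -1.   ] q [ 0.61  0.58 -0.12  1.75  0.09  0.81 -0.19] F [-2.31  6.79 13.11] M [ 1.683  0.674 -0.048] gap 41.7 grip 15.0
w2.png [238. 214.] [305. 197.] edge 75.8 len 69.0
w2.png [305. 197.] [320. 241.] edge 71.2 len 46.0
w3.png [233. 230.] [286. 191.] edge 53.7 len 66.0
w3.png [286. 191.] [328. 242.] edge 50.5 len 66.0
```

play_rows:
  plan:
    - [1, [0, 0, 0], [0, 0, 0.13]]
    - [1, [0, 0, 0], [0, 0, 0.26]]
    - [1, [0, 0, 0], [0, 0, 0.39]]
    - [1, [0, 0, 0], [0, 0, 0.52]]
    - [1, [0, 0, 0], [0, 0, 0.65]]
    - [1, [0, 0, 0], [0, 0, 0.78]]
    - [1, [0, 0, 0], [0, 0, 0.91]]
    - [1, [0, 0, 0], [0, 0, 1.04]]
    - [1, [0, 0, 0], [0, 0, 1.17]]
    - [1, [0, 0, 0], [0, 0, 1.17]]

```text
time: 30.55
position: [537.0, -388.4, 41.6]
tcp_rot: [1.57, 2.719, -0.0]
force: [-0.0, 1.2, 9.3]
finger_gap: 41.7
grip_force: 15.0
```

```bash
python3 -c "
from h import *
st();snap('w4.png');by('w4.png')"
```

```text
t 30.55 pos [ 537.  -388.4   41.6] yaw_y 30.0 tilt [ 0.001 -0.001 -1.   ] q [ 0.82  0.61 -0.4   1.74  0.3   0.85  0.81] F [-0.    1.22  9.27] M [ 0.223  0.09  -0.006] gap 41.7 grip 15.0
w4.png [241. 240.] [256. 196.] edge 18.8 len 46.0
w4.png [256. 196.] [324. 214.] edge 14.8 len 70.0
```

Over 134° of turn, the first jar's body followed the cap for the last 16° only. That puts the cap travel at about 118°, or 2.06 rad, from −0.62 to the 1.45 stop. Next is the far front jar in the tray.

play_rows:
  plan:
    - [-0.5, [0, 0, 0], [0, 0, 0]]
    - [-0.5, [0, 0, 0], [0, 0, 0]]
    - [-0.5, [0, 0, 0.03], [0, 0, 0]]
    - [-0.5, [0, 0, 0.07], [0, 0, 0]]
    - [-0.5, [-0.025, -0.005, 0.07], [0, 0, -0.13]]
    - [-0.5, [-0.06, -0.012, 0.07], [0, 0, -0.26]]
    - [-0.5, [-0.0945, -0.018, 0.07], [0, 0, -0.39]]
    - [-0.5, [-0.0945, -0.018, 0.07], [0, 0, -0.52]]
    - [-0.5, [-0.0945, -0.018, 0.07], [0, 0, -0.65]]
    - [-0.5, [-0.0945, -0.018, 0.07], [0, 0, -0.78]]

```text
time: 31.6
position: [441.7, -405.9, 110.6]
tcp_rot: [2.497, 1.906, -0.0]
force: [-0.2, -0.7, 0.3]
finger_gap: 70.5
grip_force: 0.0
```

play_rows:
  plan:
    - [-0.5, [0, 0, 0], [0, 0, -0.14]]
    - [-0.5, [0, 0, 0], [0, 0, -0.28]]
    - [-0.5, [0, 0, 0], [0, 0, -0.42]]
    - [-0.5, [0, 0, 0], [0, 0, -0.56]]
    - [-0.5, [0, 0, 0], [0, 0, -0.7]]
    - [-0.5, [0, 0, 0], [0, 0, -0.84]]
    - [-0.5, [0, 0, 0], [0, 0, -0.98]]
    - [-0.5, [0, 0, 0], [0, 0, -1.12]]
    - [-0.5, [0, 0, 0], [0, 0, -1.26]]
    - [-0.5, [0, 0, 0], [0, 0, -1.4]]

```text
time: 32.6
position: [442.0, -405.6, 110.4]
tcp_rot: [-3.138, 0.151, 0.0]
force: [0.3, 0.2, 0.1]
finger_gap: 70.6
grip_force: 0.0
```

```bash
python3 -c "
from h import *
st();wcaps(63);find()"
```

```text
t 32.6 pos [ 442.  -405.6  110.4] yaw_y -95.5 tilt [-0.  0. -1.] q [ 0.6   0.41  0.04  1.87 -0.02  0.87 -1.01] F [0.32 0.2  0.09] M [ 0.006  0.009 -0.004] gap 70.6 grip 0.0
wcap px 244 96 r 34.7 xy [ 537.1 -390.8]
wcap px 281 228 r 30.8 xy [ 445.3 -405.8]
[568.6  76.6] body 18.1 [54. 50.] ptr 179.0 10.7 148
[455.5  75.9] body -36.6 [52. 52.] ptr 42.4 8.5 152
[463.2 -43. ] body 24.1 [52. 51.] ptr 101.7 8.8 151
[ 463.8 -274.8] body -12.9 [57. 53.] ptr -149.0 10.2 168
```

play_rows:
  plan:
    - [-0.5, [0.001, 0, -0.04], [0, 0, 0]]
    - [-0.5, [0.001, 0, -0.069], [0, 0, 0]]
    - [-0.5, [0.001, 0, -0.069], [0, 0, 0]]
    - [1, [0.001, 0, -0.069], [0, 0, 0]]
    - [1, [0.001, 0, -0.069], [0, 0, 0]]
    - [1, [0.001, 0, -0.069], [0, 0, 0]]
    - [1, [0.001, 0, -0.069], [0, 0, 0]]
    - [1, [0.001, 0, -0.069], [0, 0, 0]]
  squeeze: 15

```text
time: 33.5
position: [443.6, -406.0, 42.5]
tcp_rot: [3.138, -0.141, 0.002]
force: [-0.5, 1.0, 8.5]
finger_gap: 41.7
grip_force: 15.0
```

```bash
python3 -c "
from h import *
st();snap('w2.png')"
```

```text
t 33.5 pos [ 443.6 -406.    42.5] yaw_y -95.2 tilt [ 0.001 -0.001 -1.   ] q [ 0.61  0.5   0.04  1.91 -0.03  0.74 -1.  ] F [-0.46  0.99  8.48] M [0.296 0.269 0.014] gap 41.7 grip 15.0
```

play_rows:
  plan:
    - [1, [0, 0, 0], [0, 0, 0.13]]
    - [1, [0, 0, 0], [0, 0, 0.26]]
    - [1, [0, 0, 0], [0, 0, 0.39]]
    - [1, [0, 0, 0], [0, 0, 0.52]]
    - [1, [0, 0, 0], [0, 0, 0.65]]
    - [1, [0, 0, 0], [0, 0, 0.78]]
    - [1, [0, 0, 0], [0, 0, 0.91]]
    - [1, [0, 0, 0], [0, 0, 1.04]]
    - [1, [0, 0, 0], [0, 0, 1.17]]
    - [1, [0, 0, 0], [0, 0, 1.17]]

```text
time: 34.55
position: [442.9, -404.9, 42.4]
tcp_rot: [-2.69, -1.622, -0.0]
force: [-5.2, 8.7, 16.8]
finger_gap: 41.4
grip_force: 15.0
```

```bash
python3 -c "
from h import *
st();snap('w3.png');by('w2.png');by('w3.png')"
```

```text
t 34.55 pos [ 442.9 -404.9   42.4] yaw_y -27.8 tilt [-0.     0.001 -1.   ] q [ 0.83  0.51 -0.25  1.89  0.18  0.76 -0.  ] F [-5.16  8.7  16.82] M [ 2.13   1.231 -0.022] gap 41.4 grip 15.0
w2.png [241. 240.] [261. 194.] edge 23.5 len 50.0
w2.png [261. 194.] [325. 218.] edge 20.6 len 68.0
w3.png [239. 241.] [238. 217.] edge 87.6 len 24.0
w3.png [246. 204.] [315. 203.] edge 89.2 len 69.0
w3.png [322. 216.] [322. 240.] edge 0.0 len 24.0
```

play_rows:
  plan:
    - [1, [0, 0, 0], [0, 0, 0.13]]
    - [1, [0, 0, 0], [0, 0, 0.26]]
    - [1, [0, 0, 0], [0, 0, 0.39]]
    - [1, [0, 0, 0], [0, 0, 0.52]]
    - [1, [0, 0, 0], [0, 0, 0.65]]
    - [1, [0, 0, 0], [0, 0, 0.78]]
    - [1, [0, 0, 0], [0, 0, 0.91]]
    - [1, [0, 0, 0], [0, 0, 1.04]]
    - [1, [0, 0, 0], [0, 0, 1.17]]
    - [1, [0, 0, 0], [0, 0, 1.17]]

```text
time: 35.6
position: [443.4, -406.4, 42.3]
tcp_rot: [1.348, 2.836, -0.001]
force: [-1.1, 0.5, 8.7]
finger_gap: 41.2
grip_force: 15.0
```

```bash
python3 -c "
from h import *
st();snap('w4.png');by('w4.png')"
```

```text
t 35.6 pos [ 443.4 -406.4   42.3] yaw_y 39.2 tilt [ 0.001 -0.001 -1.   ] q [ 1.04  0.55 -0.53  1.88  0.37  0.81  1.  ] F [-1.09  0.48  8.68] M [ 0.105 -0.072  0.005] gap 41.2 grip 15.0
w4.png [236. 229.] [284. 190.] edge 50.9 len 62.0
w4.png [284. 190.] [331. 242.] edge 47.9 len 70.0
```

The second jar behaved the same: the body followed only the last ~16°, so its cap is at the stop. Now the third jar, at (464,−275).

play_rows:
  plan:
    - [-0.5, [0, 0, 0], [0, 0, 0]]
    - [-0.5, [0, 0, 0], [0, 0, 0]]
    - [-0.5, [0, 0, 0.03], [0, 0, 0]]
    - [-0.5, [0, 0, 0.07], [0, 0, 0]]
    - [-0.5, [0.005, 0.035, 0.07], [0, 0, -0.13]]
    - [-0.5, [0.012, 0.08, 0.07], [0, 0, -0.26]]
    - [-0.5, [0.018, 0.12, 0.07], [0, 0, -0.39]]
    - [-0.5, [0.0205, 0.131, 0.07], [0, 0, -0.52]]
    - [-0.5, [0.0205, 0.131, 0.07], [0, 0, -0.65]]
    - [-0.5, [0.0205, 0.131, 0.07], [0, 0, -0.78]]

```text
time: 36.65
position: [463.7, -274.0, 111.6]
tcp_rot: [2.335, 2.102, -0.0]
force: [-0.8, 0.2, -0.7]
finger_gap: 70.2
grip_force: 0.0
```

play_rows:
  plan:
    - [-0.5, [0, 0, 0], [0, 0, -0.14]]
    - [-0.5, [0, 0, 0], [0, 0, -0.28]]
    - [-0.5, [0, 0, 0], [0, 0, -0.42]]
    - [-0.5, [0, 0, 0], [0, 0, -0.56]]
    - [-0.5, [0, 0, 0], [0, 0, -0.7]]
    - [-0.5, [0, 0, 0], [0, 0, -0.84]]
    - [-0.5, [0, 0, 0], [0, 0, -0.98]]
    - [-0.5, [0, 0, 0], [0, 0, -1.12]]
    - [-0.5, [0, 0, 0], [0, 0, -1.26]]
    - [-0.5, [0, 0, 0], [0, 0, -1.4]]

```text
time: 37.65
position: [463.5, -274.6, 111.5]
tcp_rot: [3.14, 0.101, 0.0]
force: [0.3, -0.9, -0.5]
finger_gap: 70.4
grip_force: 0.0
```

```bash
python3 -c "
from h import *
st();wcaps(63);find()"
```

```text
t 37.65 pos [ 463.5 -274.6  111.5] yaw_y -86.3 tilt [ 0. -0. -1.] q [ 0.57  0.32 -0.19  1.99  0.08  0.84 -1.17] F [ 0.33 -0.86 -0.51] M [-0.037  0.003  0.005] gap 70.4 grip 0.0
wcap px 279 229 r 30.5 xy [ 465.7 -273.3]
[568.6  76.8] body 18.1 [53. 50.] ptr 178.8 10.8 145
[455.8  76.2] body -35.1 [53. 52.] ptr 46.5 7.6 152
[447.3 -42.5] body 21.3 [52. 53.] ptr 104.0 12.0 151
```

play_rows:
  plan:
    - [-0.5, [0.0005, 0, -0.04], [0, 0, 0]]
    - [-0.5, [0.0005, 0, -0.07], [0, 0, 0]]
    - [-0.5, [0.0005, 0, -0.07], [0, 0, 0]]
    - [1, [0.0005, 0, -0.07], [0, 0, 0]]
    - [1, [0.0005, 0, -0.07], [0, 0, 0]]
    - [1, [0.0005, 0, -0.07], [0, 0, 0]]
    - [1, [0.0005, 0, -0.07], [0, 0, 0]]
    - [1, [0.0005, 0, -0.07], [0, 0, 0]]
  squeeze: 15

```text
time: 38.55
position: [464.6, -274.9, 42.4]
tcp_rot: [3.139, 0.11, 0.002]
force: [-0.5, -0.0, 10.1]
finger_gap: 41.4
grip_force: 15.0
```

```bash
python3 -c "
from h import *
st();snap('w2.png')"
```

```text
t 38.55 pos [ 464.6 -274.9   42.4] yaw_y -86.0 tilt [ 0.001 -0.001 -1.   ] q [ 0.56  0.42 -0.18  2.03  0.11  0.69 -1.19] F [-0.52 -0.03 10.13] M [0.345 0.326 0.061] gap 41.4 grip 15.0
```

play_rows:
  plan:
    - [1, [0, 0, 0], [0, 0, 0.13]]
    - [1, [0, 0, 0], [0, 0, 0.26]]
    - [1, [0, 0, 0], [0, 0, 0.39]]
    - [1, [0, 0, 0], [0, 0, 0.52]]
    - [1, [0, 0, 0], [0, 0, 0.65]]
    - [1, [0, 0, 0], [0, 0, 0.78]]
    - [1, [0, 0, 0], [0, 0, 0.91]]
    - [1, [0, 0, 0], [0, 0, 1.04]]
    - [1, [0, 0, 0], [0, 0, 1.17]]
    - [1, [0, 0, 0], [0, 0, 1.17]]

```text
time: 39.6
position: [463.7, -273.8, 42.2]
tcp_rot: [-2.551, -1.832, 0.001]
force: [-7.0, 8.3, 19.2]
finger_gap: 41.3
grip_force: 15.0
```

```bash
python3 -c "
from h import *
st();snap('w3.png');by('w2.png');by('w3.png')"
```

```text
t 39.6 pos [ 463.7 -273.8   42.2] yaw_y -18.6 tilt [-0.001  0.001 -1.   ] q [ 0.79  0.45 -0.45  2.02  0.29  0.73 -0.17] F [-7.    8.33 19.16] M [2.116 1.721 0.016] gap 41.3 grip 15.0
w2.png [242. 241.] [254. 200.] edge 16.3 len 43.0
w2.png [260. 196.] [324. 216.] edge 17.4 len 67.0
w3.png [238. 241.] [236. 219.] edge 84.8 len 22.0
w3.png [244. 207.] [314. 202.] edge 85.9 len 70.0
w3.png [314. 202.] [321. 240.] edge 79.6 len 39.0
```

play_rows:
  plan:
    - [1, [0, 0, 0], [0, 0, 0.13]]
    - [1, [0, 0, 0], [0, 0, 0.26]]
    - [1, [0, 0, 0], [0, 0, 0.39]]
    - [1, [0, 0, 0], [0, 0, 0.52]]
    - [1, [0, 0, 0], [0, 0, 0.65]]
    - [1, [0, 0, 0], [0, 0, 0.78]]
    - [1, [0, 0, 0], [0, 0, 0.91]]
    - [1, [0, 0, 0], [0, 0, 1.04]]
    - [1, [0, 0, 0], [0, 0, 1.17]]
    - [1, [0, 0, 0], [0, 0, 1.17]]

```text
time: 40.65
position: [464.4, -275.2, 42.2]
tcp_rot: [1.117, 2.935, -0.001]
force: [-0.7, 0.0, 8.3]
finger_gap: 41.7
grip_force: 15.0
```

```bash
python3 -c "
from h import *
st();snap('w4.png');by('w4.png')"
```

```text
t 40.65 pos [ 464.4 -275.2   42.2] yaw_y 48.3 tilt [ 0.001 -0.001 -1.   ] q [ 1.    0.52 -0.72  2.01  0.48  0.79  0.84] F [-0.67  0.03  8.32] M [ 0.046  0.174 -0.025] gap 41.7 grip 15.0
w4.png [229. 244.] [280. 190.] edge 43.4 len 74.0
w4.png [280. 190.] [333. 243.] edge 45.0 len 75.0
```

The third cap is at its stop too: the body followed the last ~16° of the 134° turn. I'll back off clear of everything and inspect.

play_rows:
  plan:
    - [-0.5, [0, 0, 0], [0, 0, 0]]
    - [-0.5, [0, 0, 0], [0, 0, 0]]
    - [-0.5, [0, 0, 0.03], [0, 0, 0]]
    - [-0.5, [0, 0, 0.075], [0, 0, 0]]
    - [-0.5, [0, 0, 0.12], [0, 0, -0.1]]
    - [-0.5, [-0.02, -0.04, 0.15], [0, 0, -0.23]]
    - [-0.5, [-0.045, -0.08, 0.16], [0, 0, -0.36]]
    - [-0.5, [-0.07, -0.125, 0.16], [0, 0, -0.49]]
    - [-0.5, [-0.095, -0.17, 0.16], [0, 0, -0.62]]
    - [-0.5, [-0.12, -0.215, 0.16], [0, 0, -0.75]]

```text
time: 41.7
position: [345.6, -485.9, 201.9]
tcp_rot: [2.126, 2.312, -0.001]
force: [0.6, -0.4, 0.5]
finger_gap: 70.6
grip_force: 0.0
```

play_rows:
  plan:
    - [-0.5, [-0.03, -0.04, 0], [0, 0, -0.13]]
    - [-0.5, [-0.06, -0.08, 0], [0, 0, -0.26]]
    - [-0.5, [-0.09, -0.12, 0], [0, 0, -0.39]]
    - [-0.5, [-0.12, -0.15, 0], [0, 0, -0.39]]
    - [-0.5, [-0.15, -0.17, 0], [0, 0, -0.39]]
    - [-0.5, [-0.15, -0.17, 0], [0, 0, -0.39]]

```text
time: 42.3
position: [191.0, -657.0, 200.6]
tcp_rot: [-2.535, -1.854, 0.003]
force: [-0.8, -0.3, -0.4]
finger_gap: 70.6
grip_force: 0.0
```

Run:
```python
from h import *
st(); d=viewer.get_image("top"); find(d)
c=d["pixels"][135:290,150:460]; cv2.imwrite("pics/t3.png",cv2.resize(c,None,fx=2.5,fy=2.5,interpolation=cv2.INTER_CUBIC))
```

```text
t 42.3 pos [ 191.  -657.   200.6] yaw_y -17.6 tilt [-0.002 -0.    -1.   ] q [ 1.49  0.48 -0.42  1.56  0.21  1.15  0.72] F [-0.84 -0.3  -0.35] M [ 0.003 -0.032 -0.046] gap 70.6 grip 0.0
[568.8  76.3] body 17.0 [54. 50.] ptr 177.6 11.2 148
[456.   76.1] body -35.3 [53. 52.] ptr 44.2 9.0 152
[443.  -42.6] body 22.4 [50. 53.] ptr 103.1 8.3 157
[ 538.5 -390.4] body 15.2 [48. 83.] ptr -112.9 10.1 179
[ 466.3 -275.9] body 6.7 [48. 58.] ptr -0.1 8.6 165
```

View pics/t3.png

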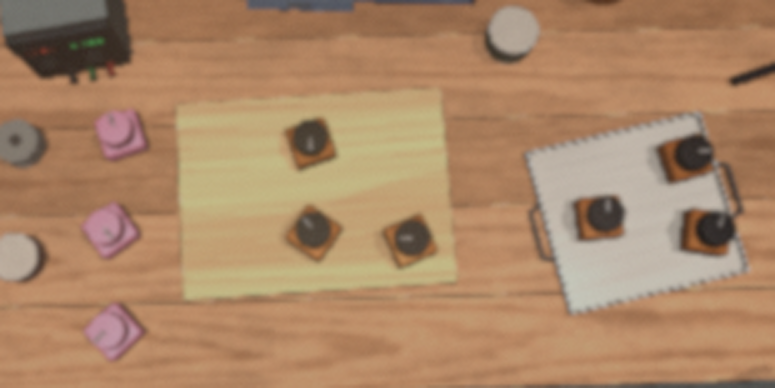

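The final view shows three sound jars standing on the board at (311,140), (314,230) and (410,240). One of them was knocked about 2 cm but is still on the board with its cap home. Three unscrewed jars stand upright in the tray at (604,215), (690,155) and (714,230). The tins and the reel are untouched.

```bash
python3 -c "
from workcell import bot
print(bot.job_done())"
```

```text
the job is handed in; nothing more can be done
None
```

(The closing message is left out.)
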